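# Fetch the plate tray from behind the boxes

### The job

Stand the three boxes of glass plates on the brown sheet to clear the shelf, then lift out the long tray of plates from behind them and set it in the middle of the grey foam pad, lengthwise. Then stand each box back on the shelf, upright and square, at its own place behind the label of its colour. It is all glass: set things down gently, tip nothing over, and leave the brown bottle alone.

Things in the scene. Friction and masses are not known exactly. Their poses are not given: they have to be found in the camera images.
- box_blue: blue card box of glass plates (matt blue sides, cream label on its top), standing on edge like a book: 40 mm thick along its y, 92 mm deep along its x, 118 mm tall, about 0.4 kg. Both ends look alike. Origin: centre of its underside; z up. Grip it from above across the 40 mm, near the top.
- box_red: red card box of glass plates (matt red sides, cream label on its top), standing on edge like a book: 40 mm thick along its y, 92 mm deep along its x, 118 mm tall, about 0.4 kg. Both ends look alike. Origin: centre of its underside; z up. Grip it from above across the 40 mm, near the top.
- box_green: green card box of glass plates (matt green sides, cream label on its top), standing on edge like a book: 40 mm thick along its y, 92 mm deep along its x, 118 mm tall, about 0.4 kg. Both ends look alike. Origin: centre of its underside; z up. Grip it from above across the 40 mm, near the top.
- place_blue: the blue box's place on the shelf: a pale foam strip, 102 x 56 x 3 mm, with a blue label, 42 x 20 mm, 75 mm in front (-x) of its centre. Origin: centre of the strip's top face, 23 mm above the table, where the middle of the box's underside belongs. x points to the back of the shelf, y along the row; a box in place has its x along this x. The shelf is a fixed cream steel trough, deck 360 x 250 mm, top 20 mm above the table.
- place_red: the red box's place on the shelf: a pale foam strip, 102 x 56 x 3 mm, with a red label, 42 x 20 mm, 75 mm in front (-x) of its centre. Origin: centre of the strip's top face, 23 mm above the table, where the middle of the box's underside belongs. x points to the back of the shelf, y along the row; a box in place has its x along this x. The three places lie in one row, 95 mm apart.
- place_green: the green box's place on the shelf: a pale foam strip, 102 x 56 x 3 mm, with a green label, 42 x 20 mm, 75 mm in front (-x) of its centre. Origin: centre of the strip's top face, 23 mm above the table, where the middle of the box's underside belongs. x points to the back of the shelf, y along the row; a box in place has its x along this x. End panels 120 mm high stand 178 mm either side of the middle place.
- tray: long open wooden tray of small dark glass plates, brass frames on its ends: 200 mm long (its y), 52 mm wide (its x), walls 45 mm high, plates and dividers up to 60 mm; 0.4 kg. At first on the shelf deck, along the row, about 10 mm behind the boxes; 45 mm behind it a lip 8 mm high. Origin: centre of its underside. Once the boxes are gone, grip it from above across the 52 mm, by the outer wall faces.
- sheet: side area: brown kraft-card sheet lying fixed on the table, 300 mm long along its x, 140 mm wide along its y, 2 mm thick. Origin: centre of its underside, on the table. It lies to the left or to the right of the shelf.
- pad: work pad: dark grey firm foam slab lying fixed on the table, 280 mm long along its x, 130 mm wide along its y, 10 mm thick. Origin: centre of its underside, on the table. It lies on the other side of the shelf.
- bottle: bystander: amber glass bottle with a black cap standing on the table behind the shelf, 52 mm across, 115 mm tall. Origin: centre of its underside.

How it is judged:
By the outcome, as a careful person would: the job done as asked, in the order asked, and still so for the second after the job is handed in, with the robot touching nothing.
It also fails if it takes over 149 s, if anything falls off the work surface, if the arm or the gripper's body presses on something with over 40 N, if the wrist force passes 120 N, or if a joint passes its speed limit or range.

### The arm

A 6-joint arm with a two-finger parallel gripper is mounted at the origin on the work surface. World frame = base frame: x ahead of the robot, y to its left, z up, the work surface at z = 0. Lengths are in m, angles in degrees, forces in N, time in s.
With the tool pointing down it reaches from about 0.275 to 0.775 m from the base axis. Payload 14.6 kg.
Tool frame: the origin (TCP) lies on the centre line of the jaws, within the pads' length; the fingertips stand 8 mm ahead of it and the grasp point (between the pads) lies 11 mm behind it (r.finger_overhang is the distance from the TCP to the fingertips, in m); z points along the fingers, y is the line along which they close (so a half turn about z gives the same grasp; the last joint's range is limited). The gripper opens to 85 mm and grips with 20 to 120 N. Pads are 22 mm wide; open, the fingers measure 114 mm over their backs; the gripper's body (76 mm by 85 mm) begins 54 mm behind the grasp point. The pads swing forward as they close: fully open they stand 13 mm farther back than shut.
Start: joints at [-76.163, 15.075, -2.767, 72.158, 0, 81.102], TCP at [0.203, -0.484, 0.239] pointing down, gripper open.
Joint ranges: [-151.79, 151.79], [-50.71, 97.33], [-67.44, 78.34], [-121.81, 120.89], [-77.56, 73.72], [-180, 180]. Speed limits (degrees/s): [108.29, 108.29, 147.25, 159.86, 180, 180].

### API

Orientations are given as [roll, pitch, yaw] about the fixed x, y, z axes, in that order (R = Rz(yaw) Ry(pitch) Rx(roll)).
In Python, from workcell import r gives the robot as it stands.
- The arm moves only by the shell command python3 -m creep 'ROWS' [FORCE]. ROWS is JSON, a list of rows, each an object with "dp": the shift along the tool's x, y, z in mm, a list of three; "rot": the turn, a rotation vector about the tool's x, y, z in degrees, a list of three; "jaw": the opening in per cent of the stroke, from 0 (shut) to 100 (fully open). In form: [{"dp": [x, y, z], "rot": [wx, wy, wz], "jaw": jaw}, ...]. A call has 1 to 8 rows; each row is the pose to reach, as a shift and turn from the pose commanded when the call began, along the tool's axes at that moment; what a row does not reach only later rows make up. A row lasts 1/8 s, in which the tool goes at most 62.5 mm and 10.7 degrees, less where a joint would pass 70% of its speed; a pose out of reach is approached as far as the arm can. A call with a gripper value outside its range is refused whole. The fingers move at their own pace and stop on an object; FORCE is the grip in N (left out, the last holds). Time passes only in rows, so rows that repeat a pose let the fingers close. It gives the time, the measured TCP pose, the force, the opening and the grip force at its end, in the units of the state.
- r.observe(): the state, without advancing time (a new reading comes with each control period).
- r.capture(name): name is "side" or "top"; returns a dict with "color" (420x560x3 uint8, blue, green, red), "mtx" (3x3 intrinsics, pixels), "eye" and "orientation" of the camera in the world. Camera axes: x right, y down, z forward; pixel columns grow to the right and rows downward; lengths in m; the calibration is good to about 2 mm. A picture is of the moment at which its call begins. There is no depth.
- r.job_done(): hands the job in; it is judged then, once.
The state is a dict: "clock": time; "q": joint angles; "qd": joint speeds; "tau": joint torques, N m; "tcp_pos": TCP position; "eef_rot": TCP orientation; "force": force on the tool from outside, world axes, zero at the start; "wrist_torque": the same for the moment, N m; "grip_width": opening from 0.0 (shut) to 1.0 (fully open); "finger_force": force on a finger pad.
Only numpy, scipy, OpenCV 4.12 (cv2) and the standard library are available. Lean on these libraries where they do the work, as an engineer would, in place of code of your own. Each camera call takes 0.05 s, during which the arm holds its last target. There are 200 camera calls.

## Working session

There is one attempt and no reset: what is moved stays moved. The work goes in short steps, Python scripts to look and compute and a shell command to move; the robot and the scene stay as the last step left them, time stands still between calls to the robot, and variables do not carry over. Pictures are saved under pics/ and viewed, at most 14 in all, crops included, and the job is handed in when it is done.

```bash
ls; mkdir -p pics; python3 - <<'E'
from workcell import r
import cv2
print(r.observe())
for n in("top","side"):
    c=r.capture(n);cv2.imwrite(f"pics/{n}0.png",c["color"]);print(n,c["mtx"],c["eye"],c["orientation"])
E
```

```text
pics
{'clock': 0.0, 'q': array([-7.61634787e+01,  1.50982101e+01, -2.80388153e+00,  7.21585483e+01,
       -2.93930651e-04,  8.11022050e+01]), 'qd': array([-0.04151377,  0.02600314,  0.01442311, -0.0544212 ,  0.01826547,
        0.00798724]), 'tau': array([-1.62437060e-03, -6.37607360e+01,  3.84568262e+01,  1.38366222e-02,
        1.17823802e-04, -3.51495225e-05]), 'tcp_pos': array([ 0.20282139, -0.48394803,  0.23882998]), 'eef_rot': array([-1.79940044e+02, -9.08891740e-03,  2.27343118e+01]), 'force': array([-0.34883677, -0.68695332, -0.15836346]), 'wrist_torque': array([-0.01046346,  0.01537893, -0.05115247]), 'finger_force': 0.0, 'grip_width': 0.9996937671116662}
top [[517.4936913    0.         281.01342599]
 [  0.         517.4936913  206.60076884]
 [  0.           0.           1.        ]] [0.45547478 0.00162934 1.28447974] [-171.28026636    0.93425053  -89.56669936]
side [[512.67706292   0.         270.2849795 ]
 [  0.         512.67706292 204.85554668]
 [  0.           0.           1.        ]] [ 1.32856358 -0.39675247  1.04807671] [-140.8200165    -0.35467012   61.80894438]
```

View pics/top0.png

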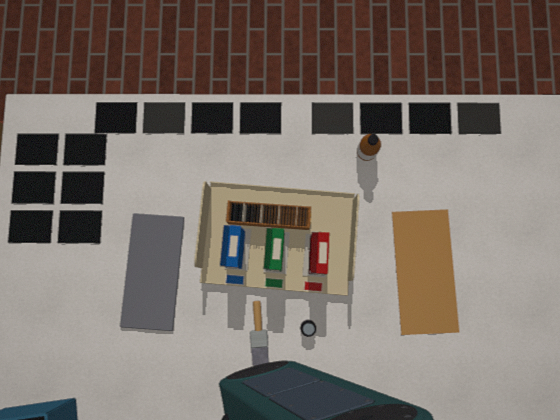

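View pics/side0.png

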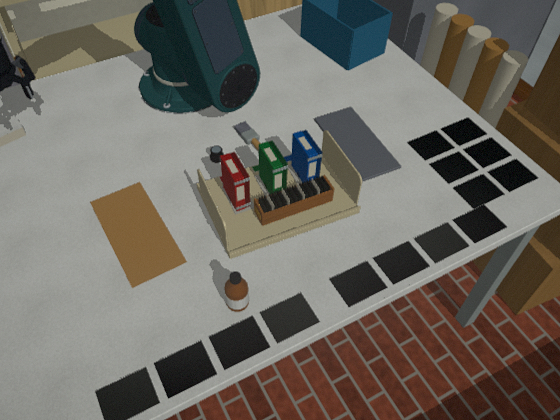

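Top view: blue, green and red boxes sit near (233,247), (275,249), (319,252), with labels at (235,280), (274,283), (313,287). The tray is at (269,215), the sheet at (425,272) on the right (-y), the pad at (152,272) on the left, and the bottle at (369,147). In the side view, the boxes are upright with the tray behind them.

```bash
cat > h.py <<'E'
import numpy as np,cv2
from scipy.spatial.transform import Rotation as Ro
from workcell import r
class V:
    def __init__(s,n,save=None):
        c=r.capture(n);s.im=c["color"];s.K=c["mtx"];s.e=np.array(c["eye"]);s.R=Ro.from_euler("xyz",c["orientation"],degrees=True).as_matrix()
        s.hsv=cv2.cvtColor(s.im,cv2.COLOR_BGR2HSV)
        if save: cv2.imwrite(f"pics/{save}.png",s.im)
    def ray(s,p): 
        p=np.atleast_2d(p).astype(float); return (s.R@np.linalg.inv(s.K)@np.c_[p,np.ones(len(p))].T).T
    def at(s,p,z):
        d=s.ray(p); return s.e+d*((z-s.e[2])/d[:,2])[:,None]
    def px(s,P):
        q=(s.K@s.R.T@(np.atleast_2d(P)-s.e).T).T; return q[:,:2]/q[:,2:]
    def mask(s,lo,hi,roi=None):
        m=cv2.inRange(s.hsv,np.array(lo),np.array(hi))
        if roi: k=np.zeros_like(m);x0,y0,x1,y1=roi;k[y0:y1,x0:x1]=255;m&=k
        return m
COL=dict(blue=((100,120,30),(125,255,255)),green=((60,80,20),(90,255,255)),red=((170,120,50),(180,255,255)))
def blobs(m,amin=20):
    n,l,st,c=cv2.connectedComponentsWithStats(m,connectivity=4)
    return sorted([(st[i][4],c[i],l==i) for i in range(1,n) if st[i][4]>=amin],key=lambda t:-t[0])
def label_in(v,blob):
    """cream label pixels enclosed by a coloured blob"""
    b=blob.astype(np.uint8)*255
    cs,_=cv2.findContours(b,cv2.RETR_EXTERNAL,cv2.CHAIN_APPROX_NONE)
    f=cv2.drawContours(np.zeros_like(b),cs,-1,255,-1)
    hole=((f>0)&~blob).astype(np.uint8)*255
    return blobs(hole,8)
def axis(P):
    """centre, long-axis yaw (deg), rms half sizes of world points"""
    c=P[:,:2].mean(0);w,u=np.linalg.eigh(np.cov((P[:,:2]-c).T));a=u[:,1]
    return c,(np.degrees(np.arctan2(a[1],a[0]))+90)%180-90,np.sqrt(w*12)
def pts(m): y,x=np.nonzero(m);return np.c_[x,y]
def rect(v,m,z):
    return axis(v.at(pts(m),z))
E
python3 - <<'E'
from h import *
np.set_printoptions(precision=4,suppress=True)
t=V("top");s=V("side")
for k,(lo,hi) in COL.items():
    print(k)
    for n,v,roi in(("top",t,(200,180,360,300)),("side",s,(200,120,370,260))):
        for a,c,m in blobs(v.mask(lo,hi,roi))[:3]:
            print(" ",n,a,c,"on deck",v.at(c,.021)[0][:2])
            for la,lc,lm in label_in(v,m)[:2]: print("     hole",la,lc,rect(v,lm,.141))
for n,roi,z,lo,hi in(("sheet",(380,190,480,350),.002,(8,120,80),(22,255,255)),("pad",(110,200,195,340),.01,(100,15,40),(135,90,140))):
    b=blobs(t.mask(lo,hi,roi))[0];print(n,b[0],rect(t,b[2],z))
for v,roi in((t,(220,195,315,232)),(s,(245,170,340,225))):
    for a,c,m in blobs(v.mask((3,110,40),(20,255,220),roi))[:2]: print("tray",a,c,cv2.minAreaRect(pts(m).astype(np.float32)))
cr=t.im[190:300,195:365];cv2.imwrite("pics/crop0.png",cv2.resize(cr,None,fx=4.7,fy=4.7,interpolation=cv2.INTER_CUBIC))
E
```

```text
blue
  top 667 [232.3508 246.2744] on deck [0.5504 0.142 ]
     hole 183 [232.8852 245.5738] (array([0.5429, 0.1275]), np.float64(-4.4132417449390005), array([0.0185, 0.0483]))
  top 117 [234.547  279.2821] on deck [0.4705 0.1349]
  side 933 [303.4695 156.134 ] on deck [0.482  0.1697]
     hole 111 [311.7117 168.8288] (array([0.6273, 0.0994]), np.float64(-40.11631387849363), array([0.0179, 0.0502]))
     hole 96 [304.4271 142.7188] (array([0.541 , 0.1299]), np.float64(-4.241836348429729), array([0.018 , 0.0496]))
green
  top 528 [273.2027 248.5947] on deck [0.5453 0.042 ]
     hole 184 [276.2772 248.5707] (array([0.5369, 0.0314]), np.float64(-4.451974491569956), array([0.0186, 0.0482]))
  top 118 [273.4492 282.6864] on deck [0.463  0.0406]
  side 870 [270.2713 166.4437] on deck [0.4735 0.0687]
     hole 100 [269.88 154.12] (array([0.5358, 0.0333]), np.float64(-5.601124441178172), array([0.0176, 0.0491]))
red
sheet 6849 (array([ 0.4922, -0.3289]), np.float64(2.8863778287383184), array([0.1366, 0.2973]))Traceback (most recent call last):
  File "<stdin>", line 11, in <module>
IndexError: list index out of range
```

```bash
python3 - <<'E'
from h import *
t=V("top");print(t.hsv[252,312],t.hsv[262,315],t.hsv[287,313],t.hsv[272,152],t.hsv[226,240],t.hsv[215,270], t.hsv[206,235])
s=V("side");print(s.hsv[175,226],s.hsv[210,275],s.hsv[206,290],s.hsv[195,330])
cr=t.im[190:300,195:365];cv2.imwrite("pics/crop0.png",cv2.resize(cr,None,fx=4.7,fy=4.7,interpolation=cv2.INTER_CUBIC))
E
```

```text
[178 220  87] [179 187  86] [  0 192  97] [130   8  96] [108 119 122] [45 12 43] [75 13 40]
[  5 188  72] [ 14 155  97] [ 14 150 107] [ 13 154 103]
```

View pics/crop0.png

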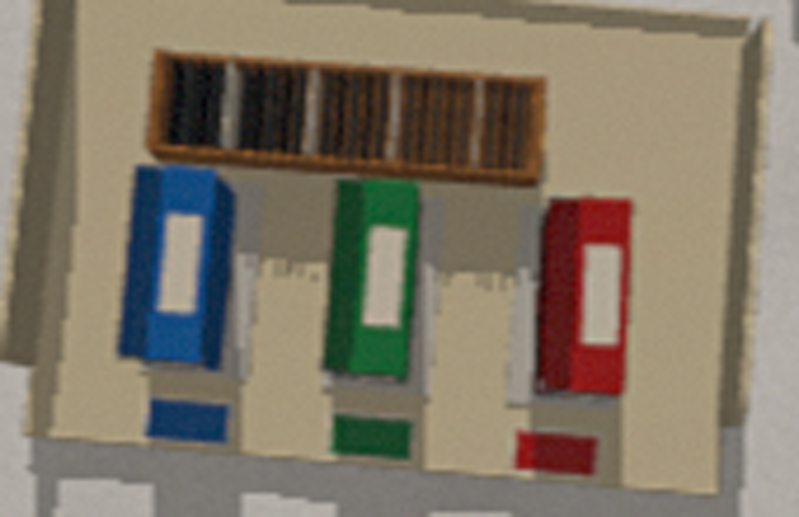

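The crop shows the boxes standing on their strips. The tray rim runs from about crop (150,50) to (545,180), with its near wall lightly hidden by the blue box top.

```bash
cat >> h.py <<'E'
def redmask(v,roi):
    return v.mask((172,120,40),(180,255,255),roi)|v.mask((0,120,40),(7,255,255),roi)
def cmask(v,k,roi): return redmask(v,roi) if k=="red" else v.mask(*COL[k],roi)
E
python3 - <<'E'
from h import *
np.set_printoptions(precision=4,suppress=True)
t=V("top");s=V("side")
L=[]
for k in("blue","green","red"):
    for n,v,roi in(("top",t,(200,195,360,300)),("side",s,(200,120,370,260))):
        roi=list(roi)
        if k=="red": roi=[300,225,345,300] if n=="top" else [215,140,252,210]
        bb=blobs(cmask(v,k,roi),50)
        if n=="top": l=v.at(pts(bb[1][2]),.0205);L.append(l[:,:2].mean(0));print(k,"label",axis(l))
        for la,lc,lm in label_in(v,bb[0][2])[:2]: print(k,n,"top",la,lc,rect(v,lm,.141))
L=np.array(L);print(np.linalg.norm(np.diff(L,axis=0),axis=1))
d=L[0]-L[2];yaw=np.degrees(np.arctan2(d[1],d[0]))-90;print("shelf yaw",yaw)
ux=np.array([np.cos(np.radians(yaw)),np.sin(np.radians(yaw))]);uy=np.array([-ux[1],ux[0]])
m=L.mean(0)+.075*ux
for i,k in enumerate(("blue","green","red")):print("place",k,m+(1-i)*.095*uy)
for n,roi,z,m in(("sheet",0,.002,t.mask((8,120,80),(22,255,255),(380,190,480,350))),("pad",0,.01,t.mask((100,0,60),(150,40,125),(115,205,190,340)))):
    b=blobs(m)[0];print(n,b[0],rect(t,b[2],z),b[1])
m=t.mask((5,140,60),(20,255,255),(220,195,315,232))
q=cv2.boxPoints(cv2.minAreaRect(cv2.findNonZero(m)));P=t.at(q,.065);print("tray",q,P,P.mean(0))
m=s.mask((5,110,40),(20,255,255),(245,165,340,225))
b=blobs(m)[0];hull=cv2.approxPolyDP(cv2.convexHull(pts(b[2]).astype(np.int32)),3,True)[:,0];print("side tray hull",hull);print(s.at(hull,.065)[:,:2]);print(s.at(hull,.02)[:,:2])
E
```

```text
blue label (array([0.4706, 0.135 ]), np.float64(84.39947412873761), array([0.0174, 0.0391]))
blue top top 183 [232.8852 245.5738] (array([0.5429, 0.1275]), np.float64(-4.4132417449390005), array([0.0185, 0.0483]))
blue side top 110 [311.7273 168.8091] (array([0.6272, 0.0995]), np.float64(-41.19384136405904), array([0.0177, 0.0501]))
blue side top 96 [304.4271 142.7188] (array([0.541 , 0.1299]), np.float64(-4.241836348429729), array([0.018 , 0.0496]))
green label (array([0.4632, 0.0405]), np.float64(83.84178490723514), array([0.0176, 0.0385]))
green top top 183 [276.3005 248.5137] (array([0.5371, 0.0313]), np.float64(-4.111935295781336), array([0.0185, 0.048 ]))
green side top 112 [277.5179 180.5   ] (array([0.6218, 0.0079]), np.float64(-33.03842523702676), array([0.0185, 0.0455]))
green side top 99 [269.8889 154.0707] (array([0.5357, 0.0334]), np.float64(-5.177056188356119), array([0.0174, 0.0491]))
red label (array([ 0.456 , -0.0545]), np.float64(85.55940302078156), array([0.0192, 0.0402]))
red top top 171 [322.5029 252.3158] (array([ 0.5293, -0.0706]), np.float64(0.4388191284130869
[... 463 characters left out ...]
691595), array([0.1367, 0.2972])) [424.6384 272.1856]
pad 5849 (array([0.4877, 0.3393]), np.float64(-3.5581021390454453), array([0.1276, 0.2772])) [152.0333 271.9369]
tray [[225.6917 223.1624]
 [227.3588 200.6562]
 [310.6794 206.8281]
 [309.0123 229.3343]] [[ 0.6019  0.1541  0.065 ]
 [ 0.6561  0.1514  0.065 ]
 [ 0.6422 -0.0477  0.065 ]
 [ 0.5883 -0.0437  0.065 ]] [0.6221 0.0535 0.065 ]
side tray hull [[333 187]
 [331 200]
 [262 224]
 [254 210]
 [255 198]
 [324 175]]
[[ 0.6483  0.1561]
 [ 0.6824  0.1284]
 [ 0.6682 -0.0585]
 [ 0.6209 -0.0559]
 [ 0.5879 -0.0362]
 [ 0.6024  0.1578]]
[[ 0.6172  0.1814]
 [ 0.6528  0.1524]
 [ 0.638  -0.043 ]
 [ 0.5885 -0.0403]
 [ 0.554  -0.0197]
 [ 0.5691  0.1832]]
```

```bash
cat > plan.py <<'E'
import sys,numpy as np
from h import r,Ro
# usage: plan.py x,y,z,yaw ...  -> shifts from the current pose
o=r.observe();R=Ro.from_euler("xyz",o["eef_rot"],degrees=True)
print("t %.2f"%o["clock"],"pos",np.round(o["tcp_pos"],4),"rot",np.round(o["eef_rot"],2),"F",np.round(o["force"],1),"grip %.3f ff %.0f"%(o["grip_width"],o["finger_force"]))
for a in sys.argv[1:]:
    x,y,z,w=map(float,a.split(","))
    dp=R.inv().apply(np.array([x,y,z])-o["tcp_pos"])*1000
    rv=(R.inv()*Ro.from_euler("xyz",[180,0,w],degrees=True)).as_rotvec(degrees=True)
    print(a,"dp",np.round(dp,1),"rot",np.round(rv,2),"rows>=%.1f"%max(np.linalg.norm(dp)/62.5,np.linalg.norm(rv)/10.7))
E
python3 plan.py .5283,-.0696,.22,178
```

```text
t 0.40 pos [ 0.2029 -0.4842  0.2392] rot [-179.99    0.     22.73] F [0.  0.6 0.4] grip 0.999 ff 0
.5283,-.0696,.22,178 dp [ 460.4 -256.6   19.2] rot [-0.0000e+00 -1.0000e-02 -1.5527e+02] rows>=14.5
```

```bash
python3 -m creep '[{"dp":[60,-34,0],"rot":[0,0,-10],"jaw":100},{"dp":[115,-64,0],"rot":[0,0,-20],"jaw":100},{"dp":[170,-95,0],"rot":[0,0,-30],"jaw":100},{"dp":[220,-123,0],"rot":[0,0,-40],"jaw":100},{"dp":[270,-150,0],"rot":[0,0,-50],"jaw":100},{"dp":[320,-178,0],"rot":[0,0,-60],"jaw":100},{"dp":[365,-203,5],"rot":[0,0,-70],"jaw":100},{"dp":[405,-226,10],"rot":[0,0,-80],"jaw":100}]' 60; python3 plan.py .5283,-.0696,.22,178
```

```text
clock: 1.4
tcp_pos: [0.4901, -0.1176, 0.2293]
eef_rot: [180.0, 0.0, 103.1]
force: [-0.1, -1.4, -0.2]
grip_width: 1.0
finger_force: 0.0
t 1.40 pos [ 0.4901 -0.1176  0.2293] rot [1.7998e+02 2.0000e-02 1.0310e+02] F [-0.1 -1.4 -0.2] grip 1.000 ff 0
.5283,-.0696,.22,178 dp [38.  48.1  9.3] rot [ 1.00e-02  3.00e-02 -7.49e+01] rows>=7.0
```

```bash
python3 -m creep '[{"dp":[10,12,4],"rot":[0,0,-10],"jaw":100},{"dp":[20,24,8],"rot":[0,0,-20],"jaw":100},{"dp":[28,36,9],"rot":[0,0,-30],"jaw":100},{"dp":[38,48,9],"rot":[0,0,-40],"jaw":100},{"dp":[38,48,9],"rot":[0,0,-50],"jaw":100},{"dp":[38,48,9],"rot":[0,0,-60],"jaw":100},{"dp":[38,48,9],"rot":[0,0,-70],"jaw":100},{"dp":[38,48,9],"rot":[0,0,-75],"jaw":100}]'; python3 plan.py .5283,-.0696,.105,178.5
```

```text
clock: 2.4
tcp_pos: [0.5275, -0.0716, 0.2202]
eef_rot: [180.0, -0.0, 178.0]
force: [-0.2, 0.2, 0.3]
grip_width: 0.999
finger_force: 0.0
t 2.40 pos [ 0.5275 -0.0716  0.2202] rot [ 1.8000e+02 -1.0000e-02  1.7798e+02] F [-0.2  0.2  0.3] grip 0.999 ff 0
.5283,-.0696,.105,178.5 dp [ -0.7   2.  115.2] rot [ 0.   -0.01 -0.52] rows>=1.8
```

```bash
python3 -m creep '[{"dp":[-1,2,30],"rot":[0,0,-0.5],"jaw":100},{"dp":[-1,2,60],"rot":[0,0,-0.5],"jaw":100},{"dp":[-1,2,90],"rot":[0,0,-0.5],"jaw":100},{"dp":[-1,2,108],"rot":[0,0,-0.5],"jaw":100},{"dp":[-1,2,115],"rot":[0,0,-0.5],"jaw":100},{"dp":[-1,2,115],"rot":[0,0,-0.5],"jaw":75},{"dp":[-1,2,115],"rot":[0,0,-0.5],"jaw":60},{"dp":[-1,2,115],"rot":[0,0,-0.5],"jaw":54}]' 45; python3 -m creep '[{"dp":[0,0,0],"rot":[0,0,0],"jaw":48},{"dp":[0,0,0],"rot":[0,0,0],"jaw":42},{"dp":[0,0,0],"rot":[0,0,0],"jaw":35},{"dp":[0,0,0],"rot":[0,0,0],"jaw":35},{"dp":[0,0,0],"rot":[0,0,0],"jaw":35}]'; python3 plan.py
```

```text
clock: 3.4
tcp_pos: [0.529, -0.0697, 0.1059]
eef_rot: [-180.0, 0.1, 178.2]
force: [0.9, 2.4, 1.0]
grip_width: 0.54
finger_force: 0.7
clock: 4.03
tcp_pos: [0.529, -0.0689, 0.106]
eef_rot: [179.9, 0.1, 178.3]
force: [0.1, 5.9, 7.8]
grip_width: 0.476
finger_force: 42.9
t 4.03 pos [ 0.529  -0.0689  0.106 ] rot [1.7991e+02 8.0000e-02 1.7826e+02] F [0.1 5.9 7.8] grip 0.476 ff 43
```

```bash
python3 -m creep '[{"dp":[0,0,-4],"rot":[0,0,0],"jaw":35},{"dp":[0,0,-15],"rot":[0,0,0],"jaw":35},{"dp":[0,0,-38],"rot":[0,0,0],"jaw":35},{"dp":[0,0,-65],"rot":[0,0,0],"jaw":35},{"dp":[0,0,-95],"rot":[0,0,0],"jaw":35},{"dp":[0,0,-125],"rot":[0,0,0],"jaw":35},{"dp":[0,0,-147],"rot":[0,0,0],"jaw":35},{"dp":[0,0,-154],"rot":[0,0,0],"jaw":35}]'; python3 plan.py .587,-.324,.26,93
```

```text
clock: 5.03
tcp_pos: [0.5289, -0.0699, 0.2607]
eef_rot: [-180.0, 0.1, 178.2]
force: [0.5, -0.2, -5.3]
grip_width: 0.463
finger_force: 47.7
t 5.03 pos [ 0.5289 -0.0699  0.2607] rot [-1.7996e+02  1.0000e-01  1.7823e+02] F [ 0.5 -0.2 -5.3] grip 0.463 ff 48
.587,-.324,.26,93 dp [ -65.9 -252.2    1. ] rot [4.000e-02 1.100e-01 8.523e+01] rows>=8.0
```

```bash
python3 -m creep '[{"dp":[-4,-15,0],"rot":[0,0,4],"jaw":35},{"dp":[-12,-46,0],"rot":[0,0,13],"jaw":35},{"dp":[-23,-88,0],"rot":[0,0,23],"jaw":35},{"dp":[-34,-130,0],"rot":[0,0,33],"jaw":35},{"dp":[-45,-172,0],"rot":[0,0,43],"jaw":35},{"dp":[-55,-212,0],"rot":[0,0,53],"jaw":35},{"dp":[-62,-239,0],"rot":[0,0,63],"jaw":35},{"dp":[-66,-252,1],"rot":[0,0,73],"jaw":35}]'; python3 plan.py .587,-.324,.26,93 .587,-.324,.09,93
```

```text
clock: 6.02
tcp_pos: [0.5866, -0.3251, 0.257]
eef_rot: [-179.9, -0.1, 104.8]
force: [0.4, 0.8, -4.9]
grip_width: 0.463
finger_force: 47.7
t 6.03 pos [ 0.5866 -0.3251  0.257 ] rot [-1.7993e+02 -6.0000e-02  1.0483e+02] F [ 0.4  0.8 -4.9] grip 0.463 ff 48
.587,-.324,.26,93 dp [ 1.   0.7 -3. ] rot [-0.08 -0.05 11.83] rows>=1.1
.587,-.324,.09,93 dp [  0.8   0.9 167. ] rot [-0.08 -0.05 11.83] rows>=2.7
```

```bash
python3 -m creep '[{"dp":[1,1,8],"rot":[0,0,6],"jaw":35},{"dp":[1,1,35],"rot":[0,0,11.5],"jaw":35},{"dp":[1,1,70],"rot":[0,0,11.5],"jaw":35},{"dp":[1,1,105],"rot":[0,0,11.5],"jaw":35},{"dp":[1,1,135],"rot":[0,0,11.5],"jaw":35},{"dp":[1,1,153],"rot":[0,0,11.5],"jaw":35},{"dp":[1,1,162],"rot":[0,0,11.5],"jaw":35},{"dp":[1,1,162],"rot":[0,0,11.5],"jaw":35}]'; python3 plan.py .587,-.324,.085,93
python3 - <<'E'
from h import *
s=V("side","s1")
E
```

```text
clock: 7.02
tcp_pos: [0.5872, -0.3222, 0.0958]
eef_rot: [-179.9, -0.0, 93.7]
force: [-0.5, -0.7, -5.1]
grip_width: 0.464
finger_force: 47.6
t 7.03 pos [ 0.5872 -0.3222  0.0958] rot [-1.7995e+02 -4.0000e-02  9.3730e+01] F [-0.5 -0.7 -5.1] grip 0.464 ff 48
.587,-.324,.085,93 dp [-1.8 -0.3 10.8] rot [-0.05 -0.04  0.73] rows>=0.2
```

View pics/s1.png

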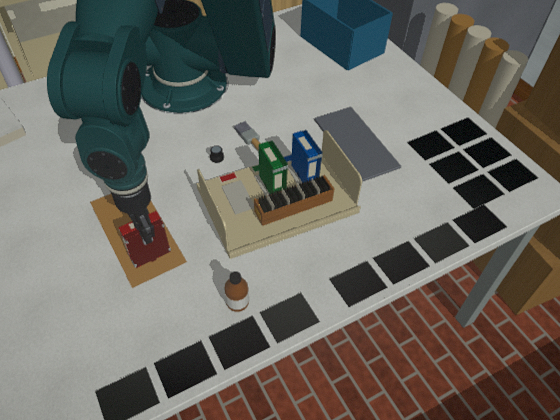

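The red box is held upright over the right end of the sheet, at about (145,240). I'll lower it the last centimetre slowly.

```bash
python3 -m creep '[{"dp":[-1,0,4],"rot":[0,0,0.5],"jaw":35},{"dp":[-1,0,6],"rot":[0,0,0.5],"jaw":35},{"dp":[-1,0,8],"rot":[0,0,0.5],"jaw":35},{"dp":[-1,0,9],"rot":[0,0,0.5],"jaw":35},{"dp":[-1,0,10],"rot":[0,0,0.5],"jaw":35},{"dp":[-1,0,10],"rot":[0,0,0.5],"jaw":35}]'; python3 plan.py
```

```text
clock: 7.82
tcp_pos: [0.5875, -0.3233, 0.0863]
eef_rot: [-180.0, -0.0, 93.2]
force: [-0.1, -0.2, -4.8]
grip_width: 0.466
finger_force: 47.7
t 7.83 pos [ 0.5875 -0.3233  0.0863] rot [-180.     -0.     93.24] F [-0.1 -0.2 -4.8] grip 0.466 ff 48
```

```bash
python3 -m creep '[{"dp":[0,0,1],"rot":[0,0,0],"jaw":35},{"dp":[0,0,2],"rot":[0,0,0],"jaw":35},{"dp":[0,0,2],"rot":[0,0,0],"jaw":35}]';python3 -m creep '[{"dp":[0,0,0.5],"rot":[0,0,0],"jaw":35},{"dp":[0,0,1],"rot":[0,0,0],"jaw":35},{"dp":[0,0,1],"rot":[0,0,0],"jaw":35}]'
```

```text
clock: 8.2
tcp_pos: [0.5878, -0.3235, 0.0855]
eef_rot: [179.9, 0.1, 93.2]
force: [-2.6, 1.9, 9.2]
grip_width: 0.464
finger_force: 48.8
clock: 8.57
tcp_pos: [0.588, -0.3235, 0.0854]
eef_rot: [179.9, 0.1, 93.2]
force: [-3.9, 3.4, 19.0]
grip_width: 0.466
finger_force: 49.8
```

```bash
python3 -m creep '[{"dp":[0,0,-1.5],"rot":[0,0,0],"jaw":38},{"dp":[0,0,-1.5],"rot":[0,0,0],"jaw":48},{"dp":[0,0,-1.5],"rot":[0,0,0],"jaw":54},{"dp":[0,0,-1.5],"rot":[0,0,0],"jaw":75},{"dp":[0,0,-6],"rot":[0,0,0],"jaw":95},{"dp":[0,0,-30],"rot":[0,0,0],"jaw":100},{"dp":[0,0,-75],"rot":[0,0,0],"jaw":100},{"dp":[0,0,-115],"rot":[0,0,0],"jaw":100}]'; python3 plan.py .5364,.0324,.22,175.5
```

```text
clock: 9.57
tcp_pos: [0.5875, -0.3233, 0.2001]
eef_rot: [180.0, 0.0, 93.2]
force: [1.2, -0.6, 0.2]
grip_width: 0.999
finger_force: 0.0
t 9.57 pos [ 0.5875 -0.3233  0.2001] rot [1.7998e+02 2.0000e-02 9.3230e+01] F [ 1.2 -0.6  0.2] grip 0.999 ff 0
.5364,.0324,.22,175.5 dp [358. -31. -20.] rot [ 0.000e+00  3.000e-02 -8.227e+01] rows>=7.7
```

```bash
python3 -m creep '[{"dp":[30,-2,-12],"rot":[0,0,-9],"jaw":100},{"dp":[80,-7,-20],"rot":[0,0,-19],"jaw":100},{"dp":[130,-11,-20],"rot":[0,0,-29],"jaw":100},{"dp":[185,-16,-20],"rot":[0,0,-40],"jaw":100},{"dp":[240,-21,-20],"rot":[0,0,-51],"jaw":100},{"dp":[290,-25,-20],"rot":[0,0,-61],"jaw":100},{"dp":[335,-29,-20],"rot":[0,0,-71],"jaw":100},{"dp":[358,-31,-20],"rot":[0,0,-81],"jaw":100}]'; python3 plan.py .5364,.0324,.105,175.5
python3 - <<'E'
from h import *
t=V("top","t2")
E
```

```text
clock: 10.58
tcp_pos: [0.5359, 0.0344, 0.2188]
eef_rot: [180.0, 0.0, 174.7]
force: [0.5, -0.0, -0.6]
grip_width: 0.999
finger_force: 0.0
t 10.57 pos [0.5359 0.0344 0.2188] rot [1.7999e+02 2.0000e-02 1.7466e+02] F [ 0.5 -0.  -0.6] grip 0.999 ff 0
.5364,.0324,.105,175.5 dp [ -0.7  -1.9 113.8] rot [ 0.01  0.02 -0.84] rows>=1.8
```

View pics/t2.png

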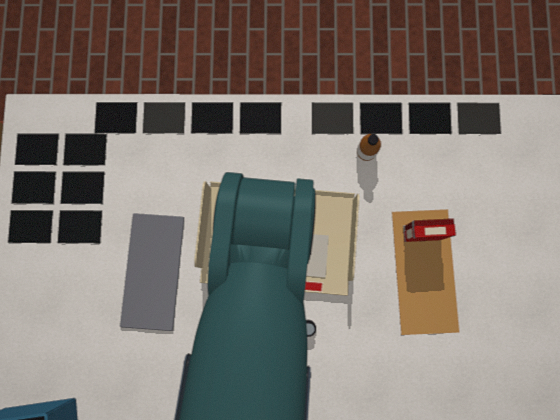

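The red box stands on the sheet at (432,230). Now the green box.

```bash
python3 -m creep '[{"dp":[0,-1,30],"rot":[0,0,-0.5],"jaw":100},{"dp":[0,-1,60],"rot":[0,0,-0.5],"jaw":100},{"dp":[0,-1,90],"rot":[0,0,-0.5],"jaw":100},{"dp":[0,-1,108],"rot":[0,0,-0.5],"jaw":100},{"dp":[0,-1,115],"rot":[0,0,-0.5],"jaw":100},{"dp":[0,-1,115],"rot":[0,0,-0.5],"jaw":75},{"dp":[0,-1,115],"rot":[0,0,-0.5],"jaw":60},{"dp":[0,-1,115],"rot":[0,0,-0.5],"jaw":54}]' 45; python3 -m creep '[{"dp":[0,0,0],"rot":[0,0,0],"jaw":48},{"dp":[0,0,0],"rot":[0,0,0],"jaw":42},{"dp":[0,0,0],"rot":[0,0,0],"jaw":35},{"dp":[0,0,0],"rot":[0,0,0],"jaw":35},{"dp":[0,0,0],"rot":[0,0,0],"jaw":35}]'
python3 -m creep '[{"dp":[0,0,-4],"rot":[0,0,0],"jaw":35},{"dp":[0,0,-15],"rot":[0,0,0],"jaw":35},{"dp":[0,0,-38],"rot":[0,0,0],"jaw":35},{"dp":[0,0,-65],"rot":[0,0,0],"jaw":35},{"dp":[0,0,-95],"rot":[0,0,0],"jaw":35},{"dp":[0,0,-125],"rot":[0,0,0],"jaw":35},{"dp":[0,0,-147],"rot":[0,0,0],"jaw":35},{"dp":[0,0,-154],"rot":[0,0,0],"jaw":35}]'; python3 plan.py .492,-.329,.26,93
```

```text
clock: 11.62
tcp_pos: [0.5367, 0.0314, 0.1039]
eef_rot: [180.0, 0.1, 174.7]
force: [1.7, 0.5, 0.8]
grip_width: 0.543
finger_force: 0.5
clock: 12.25
tcp_pos: [0.5369, 0.0321, 0.1041]
eef_rot: [179.9, 0.1, 174.8]
force: [-0.3, 5.6, 6.2]
grip_width: 0.478
finger_force: 42.7
clock: 13.25
tcp_pos: [0.5366, 0.0312, 0.2588]
eef_rot: [-180.0, 0.1, 174.7]
force: [-0.1, 0.3, -3.8]
grip_width: 0.458
finger_force: 47.7
t 13.25 pos [0.5366 0.0312 0.2588] rot [-1.7999e+02  1.1000e-01  1.7473e+02] F [-0.1  0.3 -3.8] grip 0.458 ff 48
.492,-.329,.26,93 dp [  11.3 -362.8   -1.2] rot [7.000e-02 1.000e-01 8.173e+01] rows>=7.6
```

```bash
python3 -m creep '[{"dp":[0,-15,-1],"rot":[0,0,4],"jaw":35},{"dp":[1,-50,-1],"rot":[0,0,13],"jaw":35},{"dp":[3,-98,-1],"rot":[0,0,23],"jaw":35},{"dp":[4,-148,-1],"rot":[0,0,33],"jaw":35},{"dp":[6,-198,-1],"rot":[0,0,43],"jaw":35},{"dp":[7,-248,-1],"rot":[0,0,53],"jaw":35},{"dp":[9,-295,-1],"rot":[0,0,63],"jaw":35},{"dp":[10,-330,-1],"rot":[0,0,72],"jaw":35}]'; python3 plan.py .492,-.329,.26,93 .492,-.329,.09,93
```

```text
clock: 14.25
tcp_pos: [0.4953, -0.2981, 0.2576]
eef_rot: [-180.0, -0.0, 102.4]
force: [0.1, 0.4, -3.4]
grip_width: 0.463
finger_force: 47.8
t 14.25 pos [ 0.4953 -0.2981  0.2576] rot [-1.7995e+02 -4.0000e-02  1.0236e+02] F [ 0.1  0.4 -3.4] grip 0.463 ff 48
.492,-.329,.26,93 dp [-29.4  -9.8  -2.4] rot [-0.05 -0.04  9.36] rows>=0.9
.492,-.329,.09,93 dp [-29.6  -9.7 167.6] rot [-0.05 -0.04  9.36] rows>=2.7
```

```bash
python3 -m creep '[{"dp":[-15,-5,0],"rot":[0,0,5],"jaw":35},{"dp":[-26,-8,15],"rot":[0,0,9],"jaw":35},{"dp":[-29,-9,45],"rot":[0,0,9],"jaw":35},{"dp":[-29,-9,80],"rot":[0,0,9],"jaw":35},{"dp":[-29,-9,115],"rot":[0,0,9],"jaw":35},{"dp":[-29,-9,145],"rot":[0,0,9],"jaw":35},{"dp":[-29,-9,160],"rot":[0,0,9],"jaw":35},{"dp":[-29,-9,165],"rot":[0,0,9],"jaw":35}]'; python3 -m creep '[{"dp":[0,0,0],"rot":[0,0,0],"jaw":35},{"dp":[0,0,0],"rot":[0,0,0],"jaw":35},{"dp":[0,0,0],"rot":[0,0,0],"jaw":35}]'
```

```text
clock: 15.25
tcp_pos: [0.4935, -0.3265, 0.0928]
eef_rot: [-180.0, -0.0, 93.7]
force: [0.3, -0.0, -3.1]
grip_width: 0.46
finger_force: 47.7
clock: 15.62
tcp_pos: [0.494, -0.3268, 0.0939]
eef_rot: [180.0, 0.0, 93.7]
force: [0.6, 0.3, -2.3]
grip_width: 0.461
finger_force: 47.7
```

```bash
python3 -m creep '[{"dp":[-1,0,3],"rot":[0,0,0.5],"jaw":35},{"dp":[-1,0,5],"rot":[0,0,0.5],"jaw":35},{"dp":[-1,0,7],"rot":[0,0,0.5],"jaw":35},{"dp":[-1,0,8.5],"rot":[0,0,0.5],"jaw":35},{"dp":[-1,0,9.5],"rot":[0,0,0.5],"jaw":35},{"dp":[-1,0,10],"rot":[0,0,0.5],"jaw":35},{"dp":[-1,0,10],"rot":[0,0,0.5],"jaw":35}]'
```

```text
clock: 16.5
tcp_pos: [0.4938, -0.3276, 0.0837]
eef_rot: [180.0, 0.0, 93.2]
force: [-1.6, 2.6, 3.9]
grip_width: 0.46
finger_force: 48.0
```

```bash
python3 -m creep '[{"dp":[0,0,0],"rot":[0,0,0],"jaw":42},{"dp":[0,0,0],"rot":[0,0,0],"jaw":48},{"dp":[0,0,0],"rot":[0,0,0],"jaw":54},{"dp":[0,0,0],"rot":[0,0,0],"jaw":75},{"dp":[0,0,-6],"rot":[0,0,0],"jaw":95},{"dp":[0,0,-30],"rot":[0,0,0],"jaw":100},{"dp":[0,0,-75],"rot":[0,0,0],"jaw":100},{"dp":[0,0,-115],"rot":[0,0,0],"jaw":100}]'; python3 plan.py .542,.1287,.22,175.5
```

```text
clock: 17.5
tcp_pos: [0.4937, -0.3276, 0.2002]
eef_rot: [180.0, 0.0, 93.2]
force: [1.2, -0.7, -0.0]
grip_width: 1.002
finger_force: 0.0
t 17.50 pos [ 0.4937 -0.3276  0.2002] rot [1.7998e+02 2.0000e-02 9.3230e+01] F [ 1.2 -0.7 -0. ] grip 1.002 ff 0
.542,.1287,.22,175.5 dp [452.8  74.  -20. ] rot [ 0.000e+00  3.000e-02 -8.227e+01] rows>=7.7
```

```bash
python3 -m creep '[{"dp":[30,5,-12],"rot":[0,0,-9],"jaw":100},{"dp":[85,14,-20],"rot":[0,0,-19],"jaw":100},{"dp":[145,24,-20],"rot":[0,0,-29],"jaw":100},{"dp":[205,34,-20],"rot":[0,0,-40],"jaw":100},{"dp":[265,44,-20],"rot":[0,0,-51],"jaw":100},{"dp":[325,53,-20],"rot":[0,0,-61],"jaw":100},{"dp":[385,63,-20],"rot":[0,0,-71],"jaw":100},{"dp":[430,70,-20],"rot":[0,0,-81],"jaw":100}]'; python3 -m creep '[{"dp":[0,0,0],"rot":[0,0,0],"jaw":100},{"dp":[0,0,0],"rot":[0,0,0],"jaw":100}]' ; python3 plan.py .542,.1287,.105,175.5
```

```text
clock: 18.5
tcp_pos: [0.5393, 0.1081, 0.2188]
eef_rot: [180.0, 0.0, 174.6]
force: [0.9, -1.2, 0.6]
grip_width: 0.998
finger_force: 0.0
clock: 18.75
tcp_pos: [0.5393, 0.1054, 0.2185]
eef_rot: [-180.0, 0.0, 174.2]
force: [0.4, -0.2, -0.3]
grip_width: 1.0
finger_force: 0.0
t 18.75 pos [0.5393 0.1054 0.2185] rot [-1.7999e+02  1.0000e-02  1.7417e+02] F [ 0.4 -0.2 -0.3] grip 1.000 ff 0
.542,.1287,.105,175.5 dp [ -0.3  23.5 113.5] rot [-0.01  0.01 -1.33] rows>=1.9
```

```bash
python3 -m creep '[{"dp":[0,15,10],"rot":[0,0,-1],"jaw":100},{"dp":[0,23,30],"rot":[0,0,-1],"jaw":100},{"dp":[0,23.5,65],"rot":[0,0,-1],"jaw":100},{"dp":[0,23.5,95],"rot":[0,0,-1],"jaw":100},{"dp":[0,23.5,113],"rot":[0,0,-1],"jaw":100},{"dp":[0,23.5,113],"rot":[0,0,-1],"jaw":75},{"dp":[0,23.5,113],"rot":[0,0,-1],"jaw":60},{"dp":[0,23.5,113],"rot":[0,0,-1],"jaw":54}]' 45; python3 -m creep '[{"dp":[0,0,0],"rot":[0,0,0],"jaw":48},{"dp":[0,0,0],"rot":[0,0,0],"jaw":42},{"dp":[0,0,0],"rot":[0,0,0],"jaw":35},{"dp":[0,0,0],"rot":[0,0,0],"jaw":35},{"dp":[0,0,0],"rot":[0,0,0],"jaw":35}]'
python3 -m creep '[{"dp":[0,0,-4],"rot":[0,0,0],"jaw":35},{"dp":[0,0,-15],"rot":[0,0,0],"jaw":35},{"dp":[0,0,-38],"rot":[0,0,0],"jaw":35},{"dp":[0,0,-65],"rot":[0,0,0],"jaw":35},{"dp":[0,0,-95],"rot":[0,0,0],"jaw":35},{"dp":[0,0,-125],"rot":[0,0,0],"jaw":35},{"dp":[0,0,-147],"rot":[0,0,0],"jaw":35},{"dp":[0,0,-154],"rot":[0,0,0],"jaw":35}]'; python3 plan.py .397,-.334,.26,93
```

```text
clock: 19.75
tcp_pos: [0.5423, 0.1291, 0.1061]
eef_rot: [180.0, 0.1, 175.2]
force: [-0.1, 0.6, -0.3]
grip_width: 0.542
finger_force: 0.4
clock: 20.38
tcp_pos: [0.5424, 0.1298, 0.1062]
eef_rot: [179.9, 0.1, 175.3]
force: [-0.0, 4.8, 6.8]
grip_width: 0.473
finger_force: 43.3
clock: 21.38
tcp_pos: [0.542, 0.1289, 0.2608]
eef_rot: [180.0, 0.1, 175.2]
force: [-0.3, 0.4, -3.6]
grip_width: 0.463
finger_force: 47.4
t 21.38 pos [0.542  0.1289 0.2608] rot [1.8000e+02 1.0000e-01 1.7523e+02] F [-0.3  0.4 -3.6] grip 0.463 ff 47
.397,-.334,.26,93 dp [ 106.  -473.4    0.5] rot [8.000e-02 8.000e-02 8.223e+01] rows>=7.8
```

```bash
python3 -m creep '[{"dp":[3,-15,0],"rot":[0,0,4],"jaw":35},{"dp":[11,-50,0],"rot":[0,0,12],"jaw":35},{"dp":[22,-98,0],"rot":[0,0,21],"jaw":35},{"dp":[33,-148,0],"rot":[0,0,30],"jaw":35},{"dp":[44,-198,0],"rot":[0,0,39],"jaw":35},{"dp":[56,-248,0],"rot":[0,0,48],"jaw":35},{"dp":[67,-298,0],"rot":[0,0,57],"jaw":35},{"dp":[76,-340,0],"rot":[0,0,66],"jaw":35}]'; python3 plan.py .397,-.334,.26,93 .397,-.334,.095,93
```

```text
clock: 22.38
tcp_pos: [0.4367, -0.2051, 0.2589]
eef_rot: [-180.0, -0.0, 108.9]
force: [0.6, -0.4, -3.8]
grip_width: 0.463
finger_force: 47.4
t 22.38 pos [ 0.4367 -0.2051  0.2589] rot [-1.7996e+02 -2.0000e-02  1.0890e+02] F [ 0.6 -0.4 -3.8] grip 0.463 ff 47
.397,-.334,.26,93 dp [-109.2  -79.3   -1.1] rot [-0.04 -0.02 15.9 ] rows>=2.2
.397,-.334,.095,93 dp [-109.2  -79.2  163.9] rot [-0.04 -0.02 15.9 ] rows>=3.4
```

```bash
python3 -m creep '[{"dp":[-36,-26,0],"rot":[0,0,8],"jaw":35},{"dp":[-70,-51,0],"rot":[0,0,14],"jaw":35},{"dp":[-95,-69,0],"rot":[0,0,15.5],"jaw":35},{"dp":[-106,-77,0],"rot":[0,0,15.5],"jaw":35},{"dp":[-107,-78,8],"rot":[0,0,15.5],"jaw":35},{"dp":[-107,-78,35],"rot":[0,0,15.5],"jaw":35},{"dp":[-107,-78,65],"rot":[0,0,15.5],"jaw":35},{"dp":[-107,-78,85],"rot":[0,0,15.5],"jaw":35}]'; python3 plan.py .397,-.334,.095,93
```

```text
clock: 23.38
tcp_pos: [0.3993, -0.3284, 0.1726]
eef_rot: [-179.9, -0.1, 93.8]
force: [0.6, -0.2, -3.9]
grip_width: 0.461
finger_force: 47.4
t 23.38 pos [ 0.3993 -0.3284  0.1726] rot [-1.7995e+02 -9.0000e-02  9.3830e+01] F [ 0.6 -0.2 -3.9] grip 0.461 ff 47
.397,-.334,.095,93 dp [-5.6 -2.6 77.6] rot [-0.05 -0.09  0.83] rows>=1.2
```

```bash
python3 -m creep '[{"dp":[-4,-2,18],"rot":[0,0,0.6],"jaw":35},{"dp":[-4,-2,38],"rot":[0,0,0.6],"jaw":35},{"dp":[-4,-2,56],"rot":[0,0,0.6],"jaw":35},{"dp":[-4,-2,68],"rot":[0,0,0.6],"jaw":35},{"dp":[-4,-2,76],"rot":[0,0,0.6],"jaw":35},{"dp":[-4,-2,79],"rot":[0,0,0.6],"jaw":35},{"dp":[-4,-2,80],"rot":[0,0,0.6],"jaw":35},{"dp":[-4,-2,80],"rot":[0,0,0.6],"jaw":35}]'
```

```text
clock: 24.38
tcp_pos: [0.3978, -0.3345, 0.0946]
eef_rot: [180.0, 0.0, 93.1]
force: [0.6, 0.1, -2.8]
grip_width: 0.464
finger_force: 47.4
```

```bash
python3 -m creep '[{"dp":[0,0,1.5],"rot":[0,0,0],"jaw":35},{"dp":[0,0,3],"rot":[0,0,0],"jaw":35},{"dp":[0,0,3],"rot":[0,0,0],"jaw":35}]'
```

```text
clock: 24.75
tcp_pos: [0.3976, -0.3343, 0.0912]
eef_rot: [-180.0, -0.0, 93.1]
force: [0.6, 0.0, -2.7]
grip_width: 0.463
finger_force: 47.4
```

Expected contact is about 0.0855.

```bash
python3 -m creep '[{"dp":[0,0,2],"rot":[0,0,0],"jaw":35},{"dp":[0,0,4],"rot":[0,0,0],"jaw":35},{"dp":[0,0,5],"rot":[0,0,0],"jaw":35},{"dp":[0,0,5.7],"rot":[0,0,0],"jaw":35},{"dp":[0,0,6],"rot":[0,0,0],"jaw":35},{"dp":[0,0,6],"rot":[0,0,0],"jaw":35}]'
```

```text
clock: 25.5
tcp_pos: [0.3977, -0.3343, 0.0855]
eef_rot: [180.0, 0.0, 93.1]
force: [-0.7, 2.1, 4.6]
grip_width: 0.468
finger_force: 47.1
```

```bash
python3 -m creep '[{"dp":[0,0,0],"rot":[0,0,0],"jaw":42},{"dp":[0,0,0],"rot":[0,0,0],"jaw":48},{"dp":[0,0,0],"rot":[0,0,0],"jaw":54},{"dp":[0,0,0],"rot":[0,0,0],"jaw":75},{"dp":[0,0,-6],"rot":[0,0,0],"jaw":95},{"dp":[0,0,-30],"rot":[0,0,0],"jaw":100},{"dp":[0,0,-75],"rot":[0,0,0],"jaw":100},{"dp":[0,0,-120],"rot":[0,0,0],"jaw":100}]'
python3 - <<'E'
from h import *
np.set_printoptions(precision=4,suppress=True)
t=V("top");s=V("side")
for v,roi in((t,(220,190,320,240)),(s,(240,160,345,230))):
    m=v.mask((3,110,40),(22,255,255),roi);b=blobs(cv2.morphologyEx(m,cv2.MORPH_CLOSE,np.ones((3,3))))[0]
    h=cv2.approxPolyDP(cv2.convexHull(pts(b[2]).astype(np.int32)),2.5,True)[:,0];print(h.tolist());print(v.at(h,.065)[:,:2]);print(v.at(h,.02)[:,:2])
A=cv2.resize(t.im[185:245,210:330],None,fx=4,fy=4,interpolation=cv2.INTER_CUBIC);B=cv2.resize(s.im[160:235,240:360],None,fx=4,fy=4,interpolation=cv2.INTER_CUBIC)
cv2.imwrite("pics/tray.png",np.vstack([A,B]))
E
python3 plan.py .622,.0535,.22,86
```

```text
clock: 26.5
tcp_pos: [0.3975, -0.3342, 0.207]
eef_rot: [-180.0, -0.0, 93.1]
force: [2.1, -1.8, -0.7]
grip_width: 1.002
finger_force: 0.0
[[309, 227], [228, 223], [228, 200], [308, 206]]
[[ 0.5938 -0.0437]
 [ 0.6023  0.1487]
 [ 0.6577  0.1499]
 [ 0.6442 -0.0414]]
[[ 0.599  -0.0454]
 [ 0.6077  0.1541]
 [ 0.6652  0.1554]
 [ 0.6511 -0.043 ]]
[[333, 187], [331, 200], [265, 224], [259, 220], [254, 208], [255, 198], [324, 175]]
[[ 0.6483  0.1561]
 [ 0.6824  0.1284]
 [ 0.6716 -0.0521]
 [ 0.6541 -0.0593]
 [ 0.6153 -0.053 ]
 [ 0.5879 -0.0362]
 [ 0.6024  0.1578]]
[[ 0.6172  0.1814]
 [ 0.6528  0.1524]
 [ 0.6415 -0.0363]
 [ 0.6232 -0.0438]
 [ 0.5827 -0.0373]
 [ 0.554  -0.0197]
 [ 0.5691  0.1832]]
t 26.60 pos [ 0.3988 -0.3356  0.2098] rot [179.76   0.31  93.14] F [-0.6 -0.4 -1.1] grip 0.997 ff 0
.622,.0535,.22,86 dp [376.3 244.2 -11.2] rot [0.26 0.29 7.14] rows>=7.2
```

View pics/tray.png

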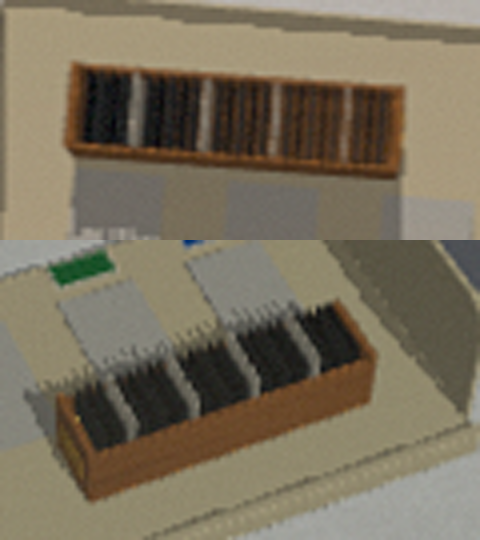

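Both views show the tray clear, with its rim corners at about (227,201), (311,207), (310,228) and (227,222) in the top view. Its centre is about (0.624, 0.053) with yaw -4.

```bash
python3 -m creep '[{"dp":[25,16,-8],"rot":[0,0,1],"jaw":100},{"dp":[75,48,-12],"rot":[0,0,2],"jaw":100},{"dp":[125,81,-12],"rot":[0,0,3],"jaw":100},{"dp":[175,114,-12],"rot":[0,0,4],"jaw":100},{"dp":[225,146,-12],"rot":[0,0,5],"jaw":100},{"dp":[275,178,-12],"rot":[0,0,6],"jaw":100},{"dp":[325,211,-12],"rot":[0,0,7],"jaw":100},{"dp":[368,238,-12],"rot":[0,0,7.3],"jaw":100}]'; python3 -m creep '[{"dp":[0,0,0],"rot":[0,0,0],"jaw":100},{"dp":[0,0,0],"rot":[0,0,0],"jaw":100},{"dp":[0,0,0],"rot":[0,0,0],"jaw":100}]'; python3 plan.py .624,.053,.10,85.8 .624,.053,.038,85.8
```

```text
clock: 27.6
tcp_pos: [0.6158, 0.0483, 0.2169]
eef_rot: [-180.0, 0.0, 85.9]
force: [0.4, -1.1, 0.1]
grip_width: 0.999
finger_force: 0.0
clock: 27.98
tcp_pos: [0.6148, 0.0451, 0.2173]
eef_rot: [-180.0, 0.0, 85.8]
force: [-0.5, -0.6, -0.5]
grip_width: 1.0
finger_force: 0.0
t 27.98 pos [0.6148 0.0451 0.2173] rot [-1.7999e+02  1.0000e-02  8.5760e+01] F [-0.5 -0.6 -0.5] grip 1.000 ff 0
.624,.053,.10,85.8 dp [  8.5   8.7 117.3] rot [-0.01  0.01 -0.04] rows>=1.9
.624,.053,.038,85.8 dp [  8.5   8.7 179.3] rot [-0.01  0.01 -0.04] rows>=2.9
```

```bash
python3 -m creep '[{"dp":[6,6,15],"rot":[0,0,0],"jaw":100},{"dp":[9,9,45],"rot":[0,0,0],"jaw":100},{"dp":[9,9,80],"rot":[0,0,0],"jaw":100},{"dp":[9,9,115],"rot":[0,0,0],"jaw":100},{"dp":[9,9,145],"rot":[0,0,0],"jaw":100},{"dp":[9,9,165],"rot":[0,0,0],"jaw":100},{"dp":[9,9,175],"rot":[0,0,0],"jaw":100},{"dp":[9,9,178],"rot":[0,0,0],"jaw":100}]' 60; python3 -m creep '[{"dp":[0,0,0],"rot":[0,0,0],"jaw":85},{"dp":[0,0,0],"rot":[0,0,0],"jaw":75},{"dp":[0,0,0],"rot":[0,0,0],"jaw":68},{"dp":[0,0,0],"rot":[0,0,0],"jaw":62},{"dp":[0,0,0],"rot":[0,0,0],"jaw":56},{"dp":[0,0,0],"rot":[0,0,0],"jaw":50},{"dp":[0,0,0],"rot":[0,0,0],"jaw":50},{"dp":[0,0,0],"rot":[0,0,0],"jaw":50}]'; python3 plan.py
```

```text
clock: 28.98
tcp_pos: [0.6246, 0.0543, 0.0387]
eef_rot: [-180.0, 0.0, 85.8]
force: [0.2, 0.2, 1.4]
grip_width: 1.002
finger_force: 0.0
clock: 29.98
tcp_pos: [0.625, 0.0545, 0.0398]
eef_rot: [180.0, -0.0, 85.8]
force: [-1.2, -0.7, 5.0]
grip_width: 0.6
finger_force: 64.2
t 29.98 pos [0.625  0.0545 0.0398] rot [179.96  -0.    85.84] F [-1.2 -0.7  5. ] grip 0.600 ff 64
```

```bash
python3 -m creep '[{"dp":[0,0,-4],"rot":[0,0,0],"jaw":50},{"dp":[0,0,-15],"rot":[0,0,0],"jaw":50},{"dp":[0,0,-38],"rot":[0,0,0],"jaw":50},{"dp":[0,0,-68],"rot":[0,0,0],"jaw":50},{"dp":[0,0,-100],"rot":[0,0,0],"jaw":50},{"dp":[0,0,-132],"rot":[0,0,0],"jaw":50},{"dp":[0,0,-156],"rot":[0,0,0],"jaw":50},{"dp":[0,0,-165],"rot":[0,0,0],"jaw":50}]'; python3 plan.py .4877,.3393,.20,176.4
python3 - <<'E'
from h import *
s=V("side","s3")
E
```

```text
clock: 30.98
tcp_pos: [0.6251, 0.0545, 0.2059]
eef_rot: [179.9, -0.0, 85.8]
force: [-0.9, 0.7, -5.4]
grip_width: 0.602
finger_force: 64.1
t 30.98 pos [0.6251 0.0545 0.2059] rot [179.89  -0.    85.84] F [-0.9  0.7 -5.4] grip 0.602 ff 64
.4877,.3393,.20,176.4 dp [ 274.1 -157.7    5.6] rot [ 9.000e-02  8.000e-02 -9.056e+01] rows>=8.5
```

View pics/s3.png

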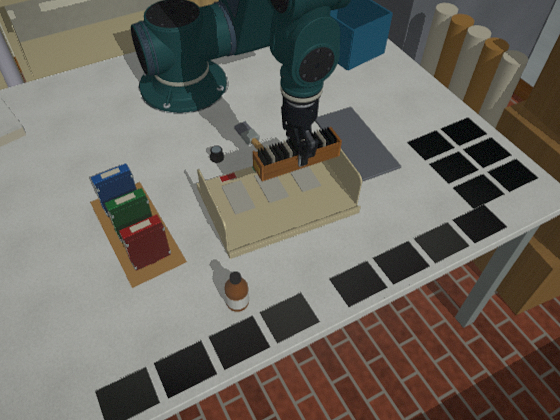

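The tray hangs level at about (297,152), and all three boxes stand on the sheet at (112,185), (127,210) and (146,242).

```bash
python3 -m creep '[{"dp":[10,-6,0],"rot":[0,0,-4],"jaw":50},{"dp":[37,-21,0],"rot":[0,0,-12],"jaw":50},{"dp":[72,-41,0],"rot":[0,0,-21],"jaw":50},{"dp":[110,-63,0],"rot":[0,0,-30],"jaw":50},{"dp":[150,-86,0],"rot":[0,0,-39],"jaw":50},{"dp":[190,-109,0],"rot":[0,0,-48],"jaw":50},{"dp":[228,-131,0],"rot":[0,0,-57],"jaw":50},{"dp":[257,-148,0],"rot":[0,0,-66],"jaw":50}]'; python3 plan.py .4877,.3393,.20,176.4
```

```text
clock: 32.02
tcp_pos: [0.4945, 0.3228, 0.2033]
eef_rot: [-179.9, -0.1, 152.2]
force: [0.7, 0.9, -5.7]
grip_width: 0.598
finger_force: 63.6
t 32.02 pos [0.4945 0.3228 0.2033] rot [-1.7993e+02 -6.0000e-02  1.5218e+02] F [ 0.7  0.9 -5.7] grip 0.598 ff 64
.4877,.3393,.20,176.4 dp [13.7 11.4  3.3] rot [ -0.06  -0.07 -24.22] rows>=2.3
```

```bash
python3 -m creep '[{"dp":[8,7,2],"rot":[0,0,-9],"jaw":50},{"dp":[12,10,3],"rot":[0,0,-17],"jaw":50},{"dp":[13,11,8],"rot":[0,0,-22],"jaw":50},{"dp":[13,11,25],"rot":[0,0,-24],"jaw":50},{"dp":[13,11,50],"rot":[0,0,-24],"jaw":50},{"dp":[13,11,78],"rot":[0,0,-24],"jaw":50},{"dp":[13,11,98],"rot":[0,0,-24],"jaw":50},{"dp":[13,11,105],"rot":[0,0,-24],"jaw":50}]';  python3 -m creep '[{"dp":[0,0,0],"rot":[0,0,0],"jaw":50},{"dp":[0,0,0],"rot":[0,0,0],"jaw":50}]'; python3 plan.py .4877,.3393,.034,176.4
python3 - <<'E'
from h import *
np.set_printoptions(precision=4,suppress=True)
t=V("top","t4");print(r.observe()["tcp_pos"])
E
```

```text
clock: 33.02
tcp_pos: [0.4886, 0.3368, 0.0975]
eef_rot: [-179.9, -0.1, 175.8]
force: [0.4, 0.4, -5.6]
grip_width: 0.599
finger_force: 63.7
clock: 33.28
tcp_pos: [0.4899, 0.3376, 0.1]
eef_rot: [180.0, 0.1, 175.8]
force: [-0.6, 0.0, -4.9]
grip_width: 0.599
finger_force: 63.7
t 33.27 pos [0.4899 0.3376 0.1   ] rot [1.7997e+02 5.0000e-02 1.7584e+02] F [-0.6  0.  -4.9] grip 0.599 ff 64
.4877,.3393,.034,176.4 dp [ 2.4  1.5 66. ] rot [ 0.03  0.05 -0.56] rows>=1.1
[0.4899 0.3376 0.1   ]
```

View pics/t4.png

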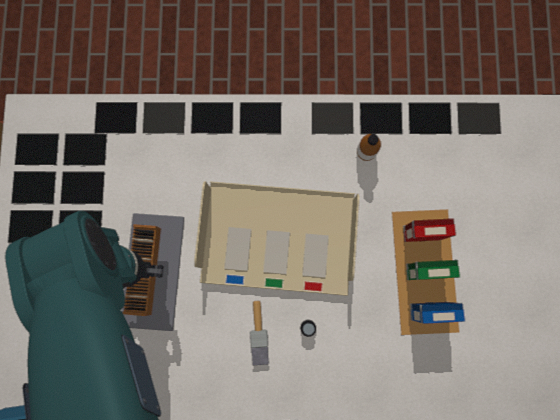

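The tray is over the pad and spans about (147,225) to (140,316). The empty strips show at (238,249), (277,252) and (316,255). I'll measure the strips and the tray's offset in the jaws.

```bash
python3 - <<'E'
from h import *
np.set_printoptions(precision=4,suppress=True)
t=V("top")
b=blobs(t.mask((3,110,40),(22,255,255),(120,215,165,325)),10)
P=np.vstack([pts(x[2]) for x in b]);W=t.at(P,.125)[:,:2];a=np.radians(-4);u=np.array([np.cos(a),np.sin(a)])
tc=r.observe()["tcp_pos"][:2];pr=(W-tc)@u;print("tray ends rel tcp",pr.min(),pr.max(),len(P))
print(t.hsv[249,238],t.hsv[252,277],t.hsv[255,316],t.hsv[252,258],t.hsv[270,297])
m=t.mask((0,0,95),(180,38,255),(218,222,338,277))
C=[]
for a_,c,mm in blobs(m,150)[:4]:
    x=rect(t,mm,.023);print(a_,c,x)
E
```

```text
tray ends rel tcp -0.09974132663343448 0.10053482707370698 1184
[ 24  23 155] [ 17  25 162] [ 20  29 161] [ 20  66 174] [ 20  62 173]
937 [237.6115 248.5368] (array([0.5449, 0.1288]), np.float64(-4.420724728842515), array([0.0553, 0.1011]))
936 [315.1015 255.1827] (array([ 0.53, -0.06]), np.float64(-4.455728586658267), array([0.0543, 0.1017]))
932 [276.2554 251.7028] (array([0.5378, 0.0344]), np.float64(-4.9044071591936245), array([0.0545, 0.1013]))
```

```bash
python3 -m creep '[{"dp":[1,1,12],"rot":[0,0,-0.5],"jaw":50},{"dp":[2,1.5,28],"rot":[0,0,-0.5],"jaw":50},{"dp":[2,1.5,44],"rot":[0,0,-0.5],"jaw":50},{"dp":[2,1.5,56],"rot":[0,0,-0.5],"jaw":50},{"dp":[2,1.5,62],"rot":[0,0,-0.5],"jaw":50},{"dp":[2,1.5,65],"rot":[0,0,-0.5],"jaw":50},{"dp":[2,1.5,66],"rot":[0,0,-0.5],"jaw":50},{"dp":[2,1.5,66],"rot":[0,0,-0.5],"jaw":50}]'; python3 -m creep '[{"dp":[0,0,1],"rot":[0,0,0],"jaw":50},{"dp":[0,0,2],"rot":[0,0,0],"jaw":50},{"dp":[0,0,2],"rot":[0,0,0],"jaw":50}]'
```

```text
clock: 34.38
tcp_pos: [0.4879, 0.3391, 0.0336]
eef_rot: [180.0, 0.0, 176.3]
force: [-0.3, 0.2, -4.9]
grip_width: 0.605
finger_force: 64.0
clock: 34.75
tcp_pos: [0.4877, 0.339, 0.0312]
eef_rot: [-180.0, -0.0, 176.3]
force: [-0.0, 0.4, -5.3]
grip_width: 0.602
finger_force: 64.0
```

```bash
python3 -m creep '[{"dp":[0,0,0.7],"rot":[0,0,0],"jaw":50},{"dp":[0,0,1.2],"rot":[0,0,0],"jaw":50},{"dp":[0,0,1.5],"rot":[0,0,0],"jaw":50},{"dp":[0,0,1.5],"rot":[0,0,0],"jaw":50}]'
```

```text
clock: 35.25
tcp_pos: [0.4877, 0.339, 0.0298]
eef_rot: [180.0, -0.0, 176.3]
force: [0.2, 1.0, -4.9]
grip_width: 0.601
finger_force: 64.1
```

```bash
python3 -m creep '[{"dp":[0,0,0.5],"rot":[0,0,0],"jaw":50},{"dp":[0,0,1],"rot":[0,0,0],"jaw":50},{"dp":[0,0,1.3],"rot":[0,0,0],"jaw":50},{"dp":[0,0,1.3],"rot":[0,0,0],"jaw":50}]'
```

```text
clock: 35.75
tcp_pos: [0.4877, 0.339, 0.0297]
eef_rot: [180.0, 0.1, 176.3]
force: [-6.1, -3.4, 16.5]
grip_width: 0.599
finger_force: 66.7
```

Contact. Back off 1 mm, open and retract. The next target is the blue box on the sheet.

```bash
python3 -m creep '[{"dp":[0,0,-1],"rot":[0,0,0],"jaw":50},{"dp":[0,0,-1],"rot":[0,0,0],"jaw":58},{"dp":[0,0,-1],"rot":[0,0,0],"jaw":63},{"dp":[0,0,-1],"rot":[0,0,0],"jaw":70},{"dp":[0,0,-1],"rot":[0,0,0],"jaw":85},{"dp":[0,0,-1],"rot":[0,0,0],"jaw":100},{"dp":[0,0,-2],"rot":[0,0,0],"jaw":100},{"dp":[0,0,-15],"rot":[0,0,0],"jaw":100}]';  python3 -m creep '[{"dp":[0,0,-30],"rot":[0,0,0],"jaw":100},{"dp":[0,0,-80],"rot":[0,0,0],"jaw":100},{"dp":[0,0,-130],"rot":[0,0,0],"jaw":100},{"dp":[0,0,-175],"rot":[0,0,0],"jaw":100},{"dp":[0,0,-190],"rot":[0,0,0],"jaw":100},{"dp":[0,0,-190],"rot":[0,0,0],"jaw":100}]'; python3 plan.py .398,-.334,.22,93
python3 - <<'E'
from h import *
np.set_printoptions(precision=4,suppress=True)
t=V("top","t5");s=V("side","s5")
for k,roi in(("red",(395,205,465,245)),("green",(395,245,465,290)),("blue",(395,290,475,335))):
    b=blobs(cmask(t,k,roi),50)[0]
    for la,lc,lm in label_in(t,b[2])[:1]: print(k,la,lc,rect(t,lm,.120))
for k,roi in(("red",(110,205,180,275)),("green",(95,180,160,235)),("blue",(80,155,145,215))):
    b=blobs(cmask(s,k,roi),50)[0]
    for la,lc,lm in label_in(s,b[2])[:2]: print(k,"side",la,lc,rect(s,lm,.120))
E
```

```text
clock: 36.75
tcp_pos: [0.4872, 0.3388, 0.0434]
eef_rot: [-180.0, -0.1, 176.3]
force: [0.7, 0.1, -0.1]
grip_width: 0.999
finger_force: 0.0
clock: 37.5
tcp_pos: [0.4881, 0.3392, 0.2352]
eef_rot: [179.9, 0.1, 176.3]
force: [-0.8, 1.2, -0.7]
grip_width: 1.001
finger_force: 0.0
t 37.50 pos [0.4881 0.3392 0.2352] rot [1.7992e+02 1.4000e-01 1.7634e+02] F [-0.8  1.2 -0.7] grip 1.001 ff 0
.398,-.334,.22,93 dp [  46.9 -677.6   14.1] rot [1.600e-01 5.000e-02 8.334e+01] rows>=10.9
red 159 [434.9623 230.478 ] (array([ 0.5814, -0.3249]), np.float64(-86.13807052356776), array([0.0171, 0.0461]))
green 180 [438.5889 272.2667] (array([ 0.4881, -0.3294]), np.float64(-86.41744615843808), array([0.0181, 0.0485]))
blue 186 [443.6559 316.1828] (array([ 0.3925, -0.3368]), np.float64(-86.38088680611293), array([0.0181, 0.0482]))
```

View pics/s5.png

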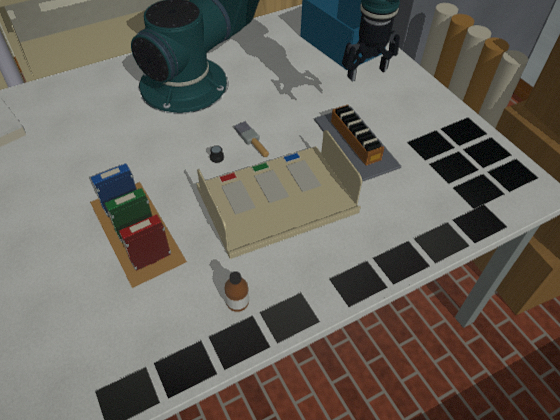

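The tray stands mid-pad at (355,135) and the boxes are undisturbed. I'll check the camera bias with both views before the return grasps.

```bash
python3 - <<'E'
from h import *
np.set_printoptions(precision=4,suppress=True)
t=V("top");s=V("side")
for k,roi,rs in(("red",(395,205,465,245),(120,212,170,240)),("green",(395,245,465,290),(105,188,155,212)),("blue",(395,290,475,335),(88,160,138,188))):
    b=blobs(cmask(t,k,roi),50)[0];c1=label_in(t,b[2])[0][1]
    m=s.mask((0,0,110),(180,90,255),rs)
    hull=cv2.fillConvexPoly(np.zeros_like(m),cv2.convexHull(pts(cmask(s,k,rs)).astype(np.int32)),255)
    q=blobs(m&hull,10)[0];c2=q[1]
    d1,d2=t.ray(c1)[0],s.ray(c2)[0]
    A=np.c_[d1,-d2];l=np.linalg.lstsq(A,s.e-t.e,rcond=None)[0];p1=t.e+l[0]*d1;p2=s.e+l[1]*d2
    print(k,q[0],c2,"tri",(p1+p2)/2,"gap",np.linalg.norm(p1-p2),"side@.12",s.at(c2,.12)[0])
b=blobs(cv2.morphologyEx(t.mask((3,110,40),(22,255,255),(120,205,185,330)),cv2.MORPH_CLOSE,np.ones((5,5))),50)[0]
print("tray",rect(t,b[2],.055),cv2.minAreaRect(pts(b[2]).astype(np.float32)))
mm=b[2].astype(np.uint8);q=cv2.boxPoints(cv2.minAreaRect(cv2.findNonZero(mm)));print(t.at(q,.055)[:,:2], t.at(q,.055)[:,:2].mean(0))
E
```

```text
red 120 [139.7583 225.5083] tri [ 0.5814 -0.3237  0.1223] gap 0.000883318215640123 side@.12 [ 0.5798 -0.3231  0.12  ]
green 110 [124.6727 198.1364] tri [ 0.488  -0.3283  0.1223] gap 0.0007075708734223844 side@.12 [ 0.4861 -0.3278  0.12  ]
blue 103 [109.6117 172.8058] tri [ 0.3928 -0.3356  0.1225] gap 0.0010445686893575403 side@.12 [ 0.3906 -0.3349  0.12  ]
tray (array([0.4843, 0.3324]), np.float64(-3.2266046792616407), array([0.0608, 0.2083])) ((149.4221649169922, 271.82891845703125), (25.98023796081543, 85.88212585449219), 6.1886162757873535)
[[0.3899 0.3704]
 [0.5909 0.3584]
 [0.5845 0.2959]
 [0.384  0.3094]] [0.4873 0.3335]
```

```bash
python3 -m creep '[{"dp":[2,-30,0],"rot":[0,0,8],"jaw":100},{"dp":[6,-90,5],"rot":[0,0,18],"jaw":100},{"dp":[10,-150,10],"rot":[0,0,28],"jaw":100},{"dp":[14,-210,14],"rot":[0,0,38],"jaw":100},{"dp":[18,-270,14],"rot":[0,0,48],"jaw":100},{"dp":[23,-330,14],"rot":[0,0,58],"jaw":100},{"dp":[27,-390,14],"rot":[0,0,68],"jaw":100},{"dp":[31,-450,14],"rot":[0,0,78],"jaw":100}]'; python3 plan.py .394,-.3355,.22,93.3
```

```text
clock: 38.7
tcp_pos: [0.427, -0.1098, 0.219]
eef_rot: [-180.0, -0.0, 98.0]
force: [1.1, -0.5, -0.3]
grip_width: 0.994
finger_force: 0.0
t 38.70 pos [ 0.427  -0.1098  0.219 ] rot [-1.7997e+02 -3.0000e-02  9.8010e+01] F [ 1.1 -0.5 -0.3] grip 0.994 ff 0
.394,-.3355,.22,93.3 dp [-218.9  -64.2   -1.1] rot [-0.03 -0.02  4.71] rows>=3.7
```

```bash
python3 -m creep '[{"dp":[-58,-17,0],"rot":[0,0,4],"jaw":100},{"dp":[-115,-34,0],"rot":[0,0,4.5],"jaw":100},{"dp":[-165,-49,0],"rot":[0,0,4.5],"jaw":100},{"dp":[-200,-59,0],"rot":[0,0,4.5],"jaw":100},{"dp":[-216,-64,0],"rot":[0,0,4.5],"jaw":100},{"dp":[-216,-64,0],"rot":[0,0,4.5],"jaw":100},{"dp":[-216,-64,0],"rot":[0,0,4.5],"jaw":100}]'; python3 plan.py .394,-.3355,.085,93.5
```

```text
clock: 39.58
tcp_pos: [0.3961, -0.3299, 0.2194]
eef_rot: [-180.0, -0.0, 93.9]
force: [-0.2, 0.2, 0.4]
grip_width: 1.0
finger_force: 0.0
t 39.58 pos [ 0.3961 -0.3299  0.2194] rot [-1.7999e+02 -3.0000e-02  9.3880e+01] F [-0.2  0.2  0.4] grip 1.000 ff 0
.394,-.3355,.085,93.5 dp [ -5.5  -2.4 134.4] rot [-0.01 -0.03  0.38] rows>=2.2
```

```bash
python3 -m creep '[{"dp":[-5,-2,20],"rot":[0,0,0.3],"jaw":100},{"dp":[-5,-2,50],"rot":[0,0,0.3],"jaw":100},{"dp":[-5,-2,85],"rot":[0,0,0.3],"jaw":100},{"dp":[-5,-2,115],"rot":[0,0,0.3],"jaw":100},{"dp":[-5,-2,130],"rot":[0,0,0.3],"jaw":100},{"dp":[-5,-2,134],"rot":[0,0,0.3],"jaw":100},{"dp":[-5,-2,134],"rot":[0,0,0.3],"jaw":75},{"dp":[-5,-2,134],"rot":[0,0,0.3],"jaw":62}]' 45; python3 -m creep '[{"dp":[0,0,0],"rot":[0,0,0],"jaw":57},{"dp":[0,0,0],"rot":[0,0,0],"jaw":54}]'; python3 -m creep '[{"dp":[0,0,0],"rot":[0,0,0],"jaw":50},{"dp":[0,0,0],"rot":[0,0,0],"jaw":44},{"dp":[0,0,0],"rot":[0,0,0],"jaw":35},{"dp":[0,0,0],"rot":[0,0,0],"jaw":35},{"dp":[0,0,0],"rot":[0,0,0],"jaw":35}]'
python3 -m creep '[{"dp":[0,0,-4],"rot":[0,0,0],"jaw":35},{"dp":[0,0,-15],"rot":[0,0,0],"jaw":35},{"dp":[0,0,-38],"rot":[0,0,0],"jaw":35},{"dp":[0,0,-65],"rot":[0,0,0],"jaw":35},{"dp":[0,0,-95],"rot":[0,0,0],"jaw":35},{"dp":[0,0,-130],"rot":[0,0,0],"jaw":35},{"dp":[0,0,-160],"rot":[0,0,0],"jaw":35},{"dp":[0,0,-175],"rot":[0,0,0],"jaw":35}]'; python3 plan.py .545,.129,.26,175.5
```

```text
clock: 40.58
tcp_pos: [0.3947, -0.3363, 0.0862]
eef_rot: [180.0, 0.1, 93.6]
force: [-0.0, -0.1, -0.1]
grip_width: 0.626
finger_force: 0.0
clock: 40.83
tcp_pos: [0.3945, -0.3364, 0.0858]
eef_rot: [180.0, 0.0, 93.5]
force: [1.2, -0.6, -0.1]
grip_width: 0.542
finger_force: 0.6
clock: 41.45
tcp_pos: [0.3948, -0.3365, 0.0858]
eef_rot: [179.9, 0.0, 93.5]
force: [4.7, 1.4, 5.1]
grip_width: 0.472
finger_force: 45.4
clock: 42.45
tcp_pos: [0.3942, -0.3363, 0.2625]
eef_rot: [180.0, 0.1, 93.5]
force: [-0.3, 0.9, -3.9]
grip_width: 0.469
finger_force: 45.0
t 42.45 pos [ 0.3942 -0.3363  0.2625] rot [1.7997e+02 8.0000e-02 9.3530e+01] F [-0.3  0.9 -3.9] grip 0.469 ff 45
.545,.129,.26,175.5 dp [455.1 179.2   2. ] rot [-3.000e-02  9.000e-02 -8.197e+01] rows>=7.8
```

```bash
python3 - <<'E'
from h import *
np.set_printoptions(precision=4,suppress=True)
t=V("top");s=V("side")
A=cv2.resize(t.im[205:340,110:200],None,fx=4,fy=4,interpolation=cv2.INTER_CUBIC)
B=cv2.resize(s.im[100:235,60:200],None,fx=3,fy=4,interpolation=cv2.INTER_CUBIC)
cv2.imwrite("pics/z6.png",np.hstack([A,B]))
# predicted outline of tray if centred at tcp or 5 mm off, in crop pixels
for y0 in(.339,.334):
    a=np.radians(-3.7);R=np.array([[np.cos(a),-np.sin(a)],[np.sin(a),np.cos(a)]])
    for z in(.055,.01):
        c=np.array([[.1,.026],[.1,-.026],[-.1,-.026],[-.1,.026]])@R.T+[.4877,y0]
        print(y0,z,((t.px(np.c_[c,[z]*4])-[110,205])*4).round().tolist())
E
```

```text
0.339 0.055 [[124.0, 94.0], [210.0, 100.0], [174.0, 440.0], [86.0, 433.0]]
0.339 0.01 [[145.0, 102.0], [228.0, 108.0], [193.0, 435.0], [108.0, 429.0]]
0.334 0.055 [[133.0, 94.0], [219.0, 100.0], [182.0, 440.0], [94.0, 433.0]]
0.334 0.01 [[153.0, 102.0], [236.0, 108.0], [201.0, 436.0], [116.0, 429.0]]
```

View pics/z6.png

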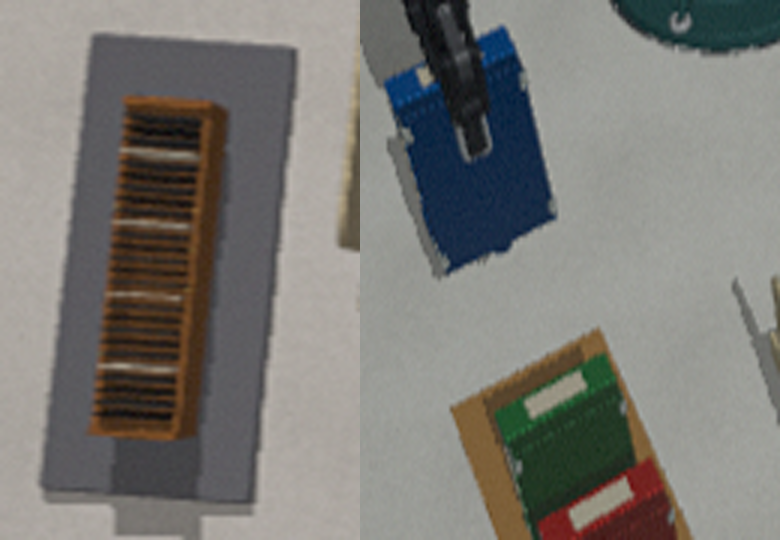

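Left: the tray's rim corners at (125,97) and (90,433) match a tray centred on the TCP, in mid-pad. Right: the blue box is held upright, with its near-face bottom corners at crop (440,275) and (555,215).

```bash
python3 - <<'E'
from h import *
np.set_printoptions(precision=4,suppress=True)
s=V("side");o=r.observe();T=o["tcp_pos"];w=np.radians(o["eef_rot"][2])
ux=np.array([np.cos(w),np.sin(w),0]);uy=np.array([np.sin(w),-np.cos(w),0])
print(T,uy)
m=s.mask((95,100,15),(130,255,255),(85,100,135,175));b=blobs(cv2.morphologyEx(m,cv2.MORPH_CLOSE,np.ones((5,5))))[0]
h=cv2.approxPolyDP(cv2.convexHull(pts(b[2]).astype(np.int32)),2,True)[:,0];print(h.tolist())
for dy in(0,-.005):
    c=T+uy*dy; z0=T[2]-.0835-T[2]
    P=[c+ux*a+uy*bb+[0,0,z] for a in(-.046,.046) for bb in(-.02,.02) for z in(z0,z0+.118)]
    print(dy,s.px(P).round(1).tolist())
E
```

```text
[ 0.3942 -0.3362  0.261 ] [0.9981 0.0616 0.    ]
[[124, 154], [89, 168], [85, 160], [85, 120], [107, 107], [113, 116]]
0 [[82.0, 159.5], [66.9, 121.5], [87.7, 170.2], [72.8, 132.3], [119.1, 145.3], [107.4, 107.1], [125.3, 155.4], [113.9, 117.3]]
-0.005 [[81.3, 158.2], [66.2, 120.2], [87.0, 168.8], [72.0, 130.9], [118.4, 144.0], [106.6, 105.9], [124.6, 154.1], [113.1, 116.1]]
```

```bash
python3 -m creep '[{"dp":[14,5,0],"rot":[0,0,-4],"jaw":35},{"dp":[47,18,0],"rot":[0,0,-12],"jaw":35},{"dp":[93,37,0],"rot":[0,0,-21],"jaw":35},{"dp":[140,55,0],"rot":[0,0,-30],"jaw":35},{"dp":[187,74,0],"rot":[0,0,-39],"jaw":35},{"dp":[234,92,0],"rot":[0,0,-48],"jaw":35},{"dp":[281,111,0],"rot":[0,0,-57],"jaw":35},{"dp":[321,127,0],"rot":[0,0,-66],"jaw":35}]'; python3 plan.py .545,.1325,.26,175.5
```

```text
clock: 43.6
tcp_pos: [0.501, -0.0061, 0.2596]
eef_rot: [-180.0, -0.1, 159.9]
force: [1.2, -0.6, -3.6]
grip_width: 0.462
finger_force: 47.0
t 43.60 pos [ 0.501  -0.0061  0.2596] rot [-1.7998e+02 -8.0000e-02  1.5986e+02] F [ 1.2 -0.6 -3.6] grip 0.462 ff 47
.545,.1325,.26,175.5 dp [  6.5 145.3  -0.4] rot [-1.000e-02 -8.000e-02 -1.564e+01] rows>=2.3
```

```bash
python3 -m creep '[{"dp":[2,42,0],"rot":[0,0,-8],"jaw":35},{"dp":[4,82,0],"rot":[0,0,-14],"jaw":35},{"dp":[5,114,0],"rot":[0,0,-15.5],"jaw":35},{"dp":[6,134,0],"rot":[0,0,-15.5],"jaw":35},{"dp":[6,142,0],"rot":[0,0,-15.5],"jaw":35},{"dp":[6,142,10],"rot":[0,0,-15.5],"jaw":35},{"dp":[6,142,30],"rot":[0,0,-15.5],"jaw":35},{"dp":[6,142,40],"rot":[0,0,-15.5],"jaw":35}]'; python3 -m creep '[{"dp":[0,0,0],"rot":[0,0,0],"jaw":35},{"dp":[0,0,0],"rot":[0,0,0],"jaw":35},{"dp":[0,0,0],"rot":[0,0,0],"jaw":35}]'; python3 plan.py .545,.1325,.110,175.5
```

```text
clock: 44.6
tcp_pos: [0.5446, 0.1262, 0.2192]
eef_rot: [-180.0, -0.1, 175.0]
force: [-0.7, -0.2, -3.2]
grip_width: 0.461
finger_force: 46.9
clock: 44.98
tcp_pos: [0.5456, 0.1271, 0.221]
eef_rot: [180.0, 0.1, 175.0]
force: [0.5, 0.6, -2.0]
grip_width: 0.459
finger_force: 46.9
t 44.98 pos [0.5456 0.1271 0.221 ] rot [1.7999e+02 5.0000e-02 1.7503e+02] F [ 0.5  0.6 -2. ] grip 0.459 ff 47
.545,.1325,.110,175.5 dp [  1.1   5.4 111. ] rot [ 0.01  0.05 -0.47] rows>=1.8
```

```bash
python3 -m creep '[{"dp":[1,3,12],"rot":[0,0,-0.5],"jaw":35},{"dp":[1,5.4,35],"rot":[0,0,-0.5],"jaw":35},{"dp":[1,5.4,60],"rot":[0,0,-0.5],"jaw":35},{"dp":[1,5.4,82],"rot":[0,0,-0.5],"jaw":35},{"dp":[1,5.4,98],"rot":[0,0,-0.5],"jaw":35},{"dp":[1,5.4,106],"rot":[0,0,-0.5],"jaw":35},{"dp":[1,5.4,110],"rot":[0,0,-0.5],"jaw":35},{"dp":[1,5.4,110],"rot":[0,0,-0.5],"jaw":35}]'; python3 -m creep '[{"dp":[0,0,1],"rot":[0,0,0],"jaw":35},{"dp":[0,0,2],"rot":[0,0,0],"jaw":35},{"dp":[0,0,2],"rot":[0,0,0],"jaw":35},{"dp":[0,0,2],"rot":[0,0,0],"jaw":35}]'; python3 plan.py .545,.1325,.107,175.5
```

```text
clock: 45.98
tcp_pos: [0.5449, 0.1327, 0.1106]
eef_rot: [180.0, 0.0, 175.5]
force: [-0.3, -0.5, -2.3]
grip_width: 0.46
finger_force: 47.0
clock: 46.48
tcp_pos: [0.5448, 0.1326, 0.1086]
eef_rot: [180.0, 0.0, 175.5]
force: [-0.2, -0.0, -2.8]
grip_width: 0.467
finger_force: 47.0
t 46.48 pos [0.5448 0.1326 0.1086] rot [1.8000e+02 1.0000e-02 1.7553e+02] F [-0.2 -0.  -2.8] grip 0.467 ff 47
.545,.1325,.107,175.5 dp [-0.2 -0.1  1.6] rot [0.   0.01 0.03] rows>=0.0
```

```bash
python3 -m creep '[{"dp":[0,0,0.8],"rot":[0,0,0],"jaw":35},{"dp":[0,0,1.5],"rot":[0,0,0],"jaw":35},{"dp":[0,0,2],"rot":[0,0,0],"jaw":35},{"dp":[0,0,2],"rot":[0,0,0],"jaw":35}]'
```

```text
clock: 46.98
tcp_pos: [0.5453, 0.1327, 0.1071]
eef_rot: [180.0, 0.1, 175.5]
force: [0.3, 0.2, 4.6]
grip_width: 0.465
finger_force: 47.0
```

```bash
python3 -m creep '[{"dp":[0,0,0],"rot":[0,0,0],"jaw":42},{"dp":[0,0,0],"rot":[0,0,0],"jaw":48},{"dp":[0,0,0],"rot":[0,0,0],"jaw":54},{"dp":[0,0,0],"rot":[0,0,0],"jaw":75},{"dp":[0,0,-6],"rot":[0,0,0],"jaw":95},{"dp":[0,0,-30],"rot":[0,0,0],"jaw":100},{"dp":[0,0,-75],"rot":[0,0,0],"jaw":100},{"dp":[0,0,-112],"rot":[0,0,0],"jaw":100}]'; python3 plan.py .490,-.3287,.22,93.5
```

```text
clock: 47.98
tcp_pos: [0.5447, 0.1326, 0.2205]
eef_rot: [180.0, 0.0, 175.5]
force: [0.9, -0.3, -0.1]
grip_width: 1.001
finger_force: 0.0
t 47.98 pos [0.5447 0.1326 0.2205] rot [1.7999e+02 4.0000e-02 1.7554e+02] F [ 0.9 -0.3 -0.1] grip 1.001 ff 0
.490,-.3287,.22,93.5 dp [ 1.870e+01 -4.642e+02  4.000e-01] rot [4.000e-02 3.000e-02 8.204e+01] rows>=7.7
```

```bash
python3 -m creep '[{"dp":[1,-30,0],"rot":[0,0,9],"jaw":100},{"dp":[3,-90,0],"rot":[0,0,19],"jaw":100},{"dp":[6,-150,0],"rot":[0,0,29],"jaw":100},{"dp":[8,-210,0],"rot":[0,0,40],"jaw":100},{"dp":[10,-270,0],"rot":[0,0,51],"jaw":100},{"dp":[13,-330,0],"rot":[0,0,61],"jaw":100},{"dp":[15,-385,0],"rot":[0,0,71],"jaw":100},{"dp":[18,-440,0],"rot":[0,0,81],"jaw":100}]'; python3 -m creep '[{"dp":[0,0,0],"rot":[0,0,0],"jaw":100},{"dp":[0,0,0],"rot":[0,0,0],"jaw":100}]'; python3 plan.py .490,-.3287,.085,93.5
cat > chk.py <<'E'
from h import *
import sys
np.set_printoptions(precision=4,suppress=True)
PL=dict(blue=(.545,.129),green=(.538,.0345),red=(.530,-.060));a=np.radians(-4.45);u=np.array([np.cos(a),np.sin(a)]);n=np.array([-u[1],u[0]])
RT=dict(blue=(215,215,258,275),green=(255,215,300,277),red=(298,225,345,278));RS=dict(blue=(280,120,330,190),green=(250,130,295,200),red=(210,140,255,212))
for k in sys.argv[1:]:
    for nm,R in(("top",RT),("side",RS)):
        v=V(nm);b=blobs(cmask(v,k,R[k]),50)[0]
        for la,lc,lm in label_in(v,b[2])[:2]:
            c,y,w=rect(v,lm,.141);d=(c-PL[k])*1000;print(k,nm,la,c,"dx %.1f dy %.1f"%(d@u,d@n),"yaw %.1f"%y,w)
E
python3 chk.py blue
```

```text
clock: 48.98
tcp_pos: [0.492, -0.3065, 0.219]
eef_rot: [180.0, 0.0, 94.2]
force: [0.8, -0.1, -0.8]
grip_width: 0.999
finger_force: 0.0
clock: 49.22
tcp_pos: [0.4924, -0.3044, 0.2186]
eef_rot: [-180.0, -0.0, 94.6]
force: [0.2, -0.0, 0.1]
grip_width: 0.997
finger_force: 0.0
t 49.23 pos [ 0.4924 -0.3044  0.2186] rot [-1.800e+02 -2.000e-02  9.457e+01] F [ 0.2 -0.   0.1] grip 0.997 ff 0
.490,-.3287,.085,93.5 dp [-24.   -4.4 133.6] rot [-0.   -0.02  1.07] rows>=2.2
blue top 181 [0.5437 0.127 ] dx -1.2 dy -2.1 yaw -4.5 [0.0186 0.0481]
blue side 109 [0.6281 0.0985] dx 85.2 dy -23.9 yaw -40.2 [0.0175 0.0492]
blue side 96 [0.5418 0.1292] dx -3.2 dy -0.1 yaw -5.8 [0.018  0.0494]
```

The blue box is placed within about 2 mm and square. The box sits about 4.5 mm toward tool -y of the TCP, so I'll allow for that with green.

```bash
python3 -m creep '[{"dp":[-20,-2,5],"rot":[0,0,1],"jaw":100},{"dp":[-24,-2,40],"rot":[0,0,1],"jaw":100},{"dp":[-24,-2,80],"rot":[0,0,1],"jaw":100},{"dp":[-24,-2,112],"rot":[0,0,1],"jaw":100},{"dp":[-24,-2,130],"rot":[0,0,1],"jaw":100},{"dp":[-24,-2,133],"rot":[0,0,1],"jaw":85},{"dp":[-24,-2,133],"rot":[0,0,1],"jaw":70},{"dp":[-24,-2,133],"rot":[0,0,1],"jaw":60}]' 45; python3 -m creep '[{"dp":[0,0,0],"rot":[0,0,0],"jaw":54},{"dp":[0,0,0],"rot":[0,0,0],"jaw":48},{"dp":[0,0,0],"rot":[0,0,0],"jaw":42},{"dp":[0,0,0],"rot":[0,0,0],"jaw":35},{"dp":[0,0,0],"rot":[0,0,0],"jaw":35},{"dp":[0,0,0],"rot":[0,0,0],"jaw":35}]'
python3 -m creep '[{"dp":[0,0,-4],"rot":[0,0,0],"jaw":35},{"dp":[0,0,-15],"rot":[0,0,0],"jaw":35},{"dp":[0,0,-38],"rot":[0,0,0],"jaw":35},{"dp":[0,0,-65],"rot":[0,0,0],"jaw":35},{"dp":[0,0,-95],"rot":[0,0,0],"jaw":35},{"dp":[0,0,-130],"rot":[0,0,0],"jaw":35},{"dp":[0,0,-160],"rot":[0,0,0],"jaw":35},{"dp":[0,0,-175],"rot":[0,0,0],"jaw":35}]'; python3 plan.py .5393,.039,.26,175.5
```

```text
clock: 50.32
tcp_pos: [0.4929, -0.3291, 0.0863]
eef_rot: [179.9, 0.1, 93.5]
force: [-1.0, 0.3, 0.3]
grip_width: 0.599
finger_force: 0.0
clock: 51.08
tcp_pos: [0.493, -0.329, 0.086]
eef_rot: [179.9, 0.0, 93.5]
force: [3.2, -0.3, 6.1]
grip_width: 0.468
finger_force: 46.4
clock: 52.08
tcp_pos: [0.4924, -0.3288, 0.2626]
eef_rot: [179.9, 0.1, 93.5]
force: [-0.2, -0.7, -4.3]
grip_width: 0.462
finger_force: 45.6
t 52.08 pos [ 0.4924 -0.3288  0.2626] rot [1.7995e+02 7.0000e-02 9.3530e+01] F [-0.2 -0.7 -4.3] grip 0.462 ff 46
.5393,.039,.26,175.5 dp [364.2  69.4   2.2] rot [-1.000e-02  1.000e-01 -8.197e+01] rows>=7.7
```

```bash
python3 -m creep '[{"dp":[14,3,0],"rot":[0,0,-4],"jaw":35},{"dp":[48,9,0],"rot":[0,0,-13],"jaw":35},{"dp":[96,18,0],"rot":[0,0,-22],"jaw":35},{"dp":[146,28,0],"rot":[0,0,-32],"jaw":35},{"dp":[196,37,0],"rot":[0,0,-42],"jaw":35},{"dp":[246,47,0],"rot":[0,0,-52],"jaw":35},{"dp":[294,56,0],"rot":[0,0,-62],"jaw":35},{"dp":[330,63,0],"rot":[0,0,-72],"jaw":35}]'; python3 plan.py .5393,.039,.26,175.5
```

```text
clock: 53.08
tcp_pos: [0.5346, 0.0065, 0.261]
eef_rot: [-180.0, -0.0, 165.9]
force: [1.3, -0.2, -3.2]
grip_width: 0.464
finger_force: 45.7
t 53.08 pos [0.5346 0.0065 0.261 ] rot [-1.7999e+02 -1.0000e-02  1.6592e+02] F [ 1.3 -0.2 -3.2] grip 0.464 ff 46
.5393,.039,.26,175.5 dp [ 3.3 32.7  1. ] rot [-0.   -0.01 -9.58] rows>=0.9
```

```bash
python3 -m creep '[{"dp":[2,17,0],"rot":[0,0,-6],"jaw":35},{"dp":[3,28,0],"rot":[0,0,-9],"jaw":35},{"dp":[3,31,0],"rot":[0,0,-9.3],"jaw":35},{"dp":[3,31,12],"rot":[0,0,-9.3],"jaw":35},{"dp":[3,31,38],"rot":[0,0,-9.3],"jaw":35},{"dp":[3,31,64],"rot":[0,0,-9.3],"jaw":35},{"dp":[3,31,84],"rot":[0,0,-9.3],"jaw":35},{"dp":[3,31,92],"rot":[0,0,-9.3],"jaw":35}]'; python3 -m creep '[{"dp":[0,0,0],"rot":[0,0,0],"jaw":35},{"dp":[0,0,0],"rot":[0,0,0],"jaw":35},{"dp":[0,0,0],"rot":[0,0,0],"jaw":35}]'; python3 plan.py .5393,.039,.110,175.5
```

```text
clock: 54.08
tcp_pos: [0.539, 0.0347, 0.167]
eef_rot: [-180.0, -0.1, 174.7]
force: [0.4, -0.5, -3.6]
grip_width: 0.464
finger_force: 45.8
clock: 54.45
tcp_pos: [0.5402, 0.0352, 0.1691]
eef_rot: [-180.0, 0.1, 174.8]
force: [-0.5, -0.6, -4.1]
grip_width: 0.466
finger_force: 45.8
t 54.45 pos [0.5402 0.0352 0.1691] rot [-1.8000e+02  6.0000e-02  1.7483e+02] F [-0.5 -0.6 -4.1] grip 0.466 ff 46
.5393,.039,.110,175.5 dp [ 1.3  3.7 59.1] rot [-0.    0.06 -0.67] rows>=0.9
```

```bash
python3 -m creep '[{"dp":[1,3.7,8],"rot":[0,0,-0.7],"jaw":35},{"dp":[1,3.7,22],"rot":[0,0,-0.7],"jaw":35},{"dp":[1,3.7,38],"rot":[0,0,-0.7],"jaw":35},{"dp":[1,3.7,50],"rot":[0,0,-0.7],"jaw":35},{"dp":[1,3.7,56],"rot":[0,0,-0.7],"jaw":35},{"dp":[1,3.7,59],"rot":[0,0,-0.7],"jaw":35},{"dp":[1,3.7,60],"rot":[0,0,-0.7],"jaw":35},{"dp":[1,3.7,60],"rot":[0,0,-0.7],"jaw":35}]'; python3 -m creep '[{"dp":[0,0,0.8],"rot":[0,0,0],"jaw":35},{"dp":[0,0,1.5],"rot":[0,0,0],"jaw":35},{"dp":[0,0,1.5],"rot":[0,0,0],"jaw":35}]'
```

```text
clock: 55.45
tcp_pos: [0.5394, 0.039, 0.1088]
eef_rot: [-180.0, 0.0, 175.5]
force: [1.1, -0.1, -3.5]
grip_width: 0.461
finger_force: 45.8
clock: 55.82
tcp_pos: [0.5392, 0.0391, 0.107]
eef_rot: [180.0, 0.0, 175.5]
force: [-0.2, -1.0, -3.3]
grip_width: 0.46
finger_force: 45.9
```

```bash
python3 -m creep '[{"dp":[0,0,0.6],"rot":[0,0,0],"jaw":35},{"dp":[0,0,1.2],"rot":[0,0,0],"jaw":35},{"dp":[0,0,1.2],"rot":[0,0,0],"jaw":35}]'
```

```text
clock: 56.2
tcp_pos: [0.5395, 0.0392, 0.1068]
eef_rot: [180.0, 0.1, 175.5]
force: [-4.2, 2.8, 12.2]
grip_width: 0.462
finger_force: 46.1
```

Contact. Release, then go to the red box on the sheet.

```bash
python3 -m creep '[{"dp":[0,0,-0.7],"rot":[0,0,0],"jaw":42},{"dp":[0,0,-0.7],"rot":[0,0,0],"jaw":48},{"dp":[0,0,-0.7],"rot":[0,0,0],"jaw":54},{"dp":[0,0,-0.7],"rot":[0,0,0],"jaw":75},{"dp":[0,0,-6],"rot":[0,0,0],"jaw":95},{"dp":[0,0,-30],"rot":[0,0,0],"jaw":100},{"dp":[0,0,-75],"rot":[0,0,0],"jaw":100},{"dp":[0,0,-112],"rot":[0,0,0],"jaw":100}]'; python3 plan.py .5850,-.3240,.22,93.6
```

```text
clock: 57.2
tcp_pos: [0.5392, 0.0391, 0.2197]
eef_rot: [180.0, 0.0, 175.5]
force: [1.2, -0.4, -0.0]
grip_width: 1.0
finger_force: 0.0
t 57.20 pos [0.5392 0.0391 0.2197] rot [1.8000e+02 5.0000e-02 1.7553e+02] F [ 1.2 -0.4 -0. ] grip 1.000 ff 0
.5850,-.3240,.22,93.6 dp [-7.400e+01 -3.584e+02 -2.000e-01] rot [3.000e-02 4.000e-02 8.193e+01] rows>=7.7
```

```bash
python3 -m creep '[{"dp":[-5,-25,0],"rot":[0,0,9],"jaw":100},{"dp":[-15,-73,0],"rot":[0,0,19],"jaw":100},{"dp":[-25,-123,0],"rot":[0,0,29],"jaw":100},{"dp":[-36,-173,0],"rot":[0,0,40],"jaw":100},{"dp":[-46,-223,0],"rot":[0,0,51],"jaw":100},{"dp":[-56,-273,0],"rot":[0,0,61],"jaw":100},{"dp":[-66,-320,0],"rot":[0,0,71],"jaw":100},{"dp":[-73,-355,0],"rot":[0,0,81],"jaw":100}]'; python3 -m creep '[{"dp":[0,0,0],"rot":[0,0,0],"jaw":100},{"dp":[0,0,0],"rot":[0,0,0],"jaw":100}]'; python3 plan.py .5850,-.3240,.085,93.6;python3 chk.py blue green
```

```text
clock: 58.2
tcp_pos: [0.5842, -0.3226, 0.2179]
eef_rot: [180.0, 0.0, 94.2]
force: [0.4, 0.4, 0.7]
grip_width: 1.002
finger_force: 0.0
clock: 58.45
tcp_pos: [0.5842, -0.3201, 0.2179]
eef_rot: [-180.0, -0.0, 94.6]
force: [0.2, 0.7, 0.4]
grip_width: 1.003
finger_force: 0.0
t 58.45 pos [ 0.5842 -0.3201  0.2179] rot [-1.800e+02 -2.000e-02  9.462e+01] F [0.2 0.7 0.4] grip 1.003 ff 0
.5850,-.3240,.085,93.6 dp [ -4.    0.5 132.9] rot [-0.01 -0.02  1.02] rows>=2.1
blue top 181 [0.5437 0.127 ] dx -1.2 dy -2.1 yaw -4.5 [0.0186 0.0481]
blue side 110 [0.6283 0.0986] dx 85.4 dy -23.9 yaw -39.9 [0.0178 0.0491]
blue side 96 [0.5418 0.1292] dx -3.2 dy -0.1 yaw -5.8 [0.018  0.0494]
green top 182 [0.5383 0.033 ] dx 0.5 dy -1.4 yaw -4.8 [0.0188 0.0474]
green side 113 [0.623  0.0097] dx 86.7 dy -18.1 yaw -34.8 [0.0185 0.0463]
green side 101 [0.5363 0.035 ] dx -1.7 dy 0.4 yaw -4.5 [0.0176 0.0499]
```

```bash
python3 -m creep '[{"dp":[-4,1,8],"rot":[0,0,1],"jaw":100},{"dp":[-4,1,40],"rot":[0,0,1],"jaw":100},{"dp":[-4,1,80],"rot":[0,0,1],"jaw":100},{"dp":[-4,1,112],"rot":[0,0,1],"jaw":100},{"dp":[-4,1,130],"rot":[0,0,1],"jaw":100},{"dp":[-4,1,132],"rot":[0,0,1],"jaw":85},{"dp":[-4,1,132],"rot":[0,0,1],"jaw":70},{"dp":[-4,1,132],"rot":[0,0,1],"jaw":60}]' 45; python3 -m creep '[{"dp":[0,0,0],"rot":[0,0,0],"jaw":54},{"dp":[0,0,0],"rot":[0,0,0],"jaw":48},{"dp":[0,0,0],"rot":[0,0,0],"jaw":42},{"dp":[0,0,0],"rot":[0,0,0],"jaw":35},{"dp":[0,0,0],"rot":[0,0,0],"jaw":35},{"dp":[0,0,0],"rot":[0,0,0],"jaw":35}]'
python3 -m creep '[{"dp":[0,0,-4],"rot":[0,0,0],"jaw":35},{"dp":[0,0,-15],"rot":[0,0,0],"jaw":35},{"dp":[0,0,-38],"rot":[0,0,0],"jaw":35},{"dp":[0,0,-65],"rot":[0,0,0],"jaw":35},{"dp":[0,0,-95],"rot":[0,0,0],"jaw":35},{"dp":[0,0,-130],"rot":[0,0,0],"jaw":35},{"dp":[0,0,-160],"rot":[0,0,0],"jaw":35},{"dp":[0,0,-175],"rot":[0,0,0],"jaw":35}]'; python3 plan.py .5313,-.0555,.26,175.5
```

```text
clock: 59.65
tcp_pos: [0.5861, -0.3247, 0.0867]
eef_rot: [179.9, 0.1, 93.5]
force: [0.3, -0.0, -0.3]
grip_width: 0.604
finger_force: 0.0
clock: 60.4
tcp_pos: [0.5862, -0.3247, 0.0864]
eef_rot: [179.9, 0.0, 93.5]
force: [4.0, -1.0, 5.9]
grip_width: 0.463
finger_force: 46.7
clock: 61.4
tcp_pos: [0.5855, -0.3245, 0.2629]
eef_rot: [179.9, 0.1, 93.5]
force: [1.5, -0.0, -5.5]
grip_width: 0.465
finger_force: 45.9
t 61.40 pos [ 0.5855 -0.3245  0.2629] rot [1.7995e+02 6.0000e-02 9.3530e+01] F [ 1.5 -0.  -5.5] grip 0.465 ff 46
.5313,-.0555,.26,175.5 dp [271.8 -37.6   2.6] rot [ 1.000e-02  8.000e-02 -8.197e+01] rows>=7.7
```

```bash
python3 -m creep '[{"dp":[13,-2,0],"rot":[0,0,-4],"jaw":35},{"dp":[40,-6,0],"rot":[0,0,-13],"jaw":35},{"dp":[80,-11,0],"rot":[0,0,-22],"jaw":35},{"dp":[122,-17,0],"rot":[0,0,-32],"jaw":35},{"dp":[165,-23,0],"rot":[0,0,-42],"jaw":35},{"dp":[208,-29,0],"rot":[0,0,-52],"jaw":35},{"dp":[242,-33,0],"rot":[0,0,-62],"jaw":35},{"dp":[262,-36,0],"rot":[0,0,-72],"jaw":35}]'; python3 plan.py .5313,-.0555,.26,175.5
```

```text
clock: 62.4
tcp_pos: [0.5327, -0.0636, 0.2614]
eef_rot: [-180.0, -0.0, 165.9]
force: [0.2, -0.3, -5.2]
grip_width: 0.461
finger_force: 47.1
t 62.40 pos [ 0.5327 -0.0636  0.2614] rot [-1.8000e+02 -2.0000e-02  1.6592e+02] F [ 0.2 -0.3 -5.2] grip 0.461 ff 47
.5313,-.0555,.26,175.5 dp [3.3 7.5 1.4] rot [ 0.   -0.02 -9.58] rows>=0.9
```

```bash
python3 -m creep '[{"dp":[2,5,0],"rot":[0,0,-6],"jaw":35},{"dp":[3,7,0],"rot":[0,0,-9],"jaw":35},{"dp":[3,7,2],"rot":[0,0,-9.3],"jaw":35},{"dp":[3,7,14],"rot":[0,0,-9.3],"jaw":35},{"dp":[3,7,38],"rot":[0,0,-9.3],"jaw":35},{"dp":[3,7,64],"rot":[0,0,-9.3],"jaw":35},{"dp":[3,7,84],"rot":[0,0,-9.3],"jaw":35},{"dp":[3,7,92],"rot":[0,0,-9.3],"jaw":35}]'; python3 -m creep '[{"dp":[0,0,0],"rot":[0,0,0],"jaw":35},{"dp":[0,0,0],"rot":[0,0,0],"jaw":35},{"dp":[0,0,0],"rot":[0,0,0],"jaw":35}]'; python3 plan.py .5313,-.0555,.110,175.5
```

```text
clock: 63.4
tcp_pos: [0.5316, -0.0576, 0.1672]
eef_rot: [180.0, -0.1, 174.8]
force: [-0.6, -0.2, -5.2]
grip_width: 0.462
finger_force: 47.1
clock: 63.78
tcp_pos: [0.5327, -0.0577, 0.1694]
eef_rot: [-180.0, 0.1, 174.8]
force: [0.2, -1.3, -4.3]
grip_width: 0.464
finger_force: 47.1
t 63.77 pos [ 0.5327 -0.0577  0.1694] rot [-1.7999e+02  6.0000e-02  1.7483e+02] F [ 0.2 -1.3 -4.3] grip 0.464 ff 47
.5313,-.0555,.110,175.5 dp [ 1.7  2.1 59.4] rot [-0.01  0.06 -0.67] rows>=1.0
```

```bash
python3 -m creep '[{"dp":[1.5,2,8],"rot":[0,0,-0.7],"jaw":35},{"dp":[1.5,2,22],"rot":[0,0,-0.7],"jaw":35},{"dp":[1.5,2,38],"rot":[0,0,-0.7],"jaw":35},{"dp":[1.5,2,50],"rot":[0,0,-0.7],"jaw":35},{"dp":[1.5,2,56],"rot":[0,0,-0.7],"jaw":35},{"dp":[1.5,2,59],"rot":[0,0,-0.7],"jaw":35},{"dp":[1.5,2,60],"rot":[0,0,-0.7],"jaw":35},{"dp":[1.5,2,60],"rot":[0,0,-0.7],"jaw":35}]'; python3 -m creep '[{"dp":[0,0,0.8],"rot":[0,0,0],"jaw":35},{"dp":[0,0,1.5],"rot":[0,0,0],"jaw":35},{"dp":[0,0,1.5],"rot":[0,0,0],"jaw":35}]'
```

```text
clock: 64.78
tcp_pos: [0.5313, -0.0556, 0.109]
eef_rot: [-180.0, 0.0, 175.5]
force: [0.7, -0.3, -4.6]
grip_width: 0.463
finger_force: 47.0
clock: 65.15
tcp_pos: [0.5312, -0.0555, 0.1074]
eef_rot: [-180.0, 0.0, 175.5]
force: [1.1, -0.4, -3.2]
grip_width: 0.464
finger_force: 47.2
```

```bash
python3 -m creep '[{"dp":[0,0,0.4],"rot":[0,0,0],"jaw":35},{"dp":[0,0,0.8],"rot":[0,0,0],"jaw":35},{"dp":[0,0,0.8],"rot":[0,0,0],"jaw":35}]'
```

```text
clock: 65.53
tcp_pos: [0.5314, -0.0555, 0.1073]
eef_rot: [-180.0, 0.1, 175.5]
force: [-2.3, 1.8, 9.1]
grip_width: 0.466
finger_force: 48.2
```

Contact. Release, retract and move clear.

```bash
python3 -m creep '[{"dp":[0,0,-0.5],"rot":[0,0,0],"jaw":42},{"dp":[0,0,-0.5],"rot":[0,0,0],"jaw":48},{"dp":[0,0,-0.5],"rot":[0,0,0],"jaw":54},{"dp":[0,0,-0.5],"rot":[0,0,0],"jaw":75},{"dp":[0,0,-6],"rot":[0,0,0],"jaw":95},{"dp":[0,0,-30],"rot":[0,0,0],"jaw":100},{"dp":[0,0,-75],"rot":[0,0,0],"jaw":100},{"dp":[0,0,-112],"rot":[0,0,0],"jaw":100}]'; python3 -m creep '[{"dp":[0,-30,-5],"rot":[0,0,8],"jaw":100},{"dp":[0,-80,-5],"rot":[0,0,18],"jaw":100},{"dp":[0,-130,-5],"rot":[0,0,28],"jaw":100},{"dp":[0,-180,-5],"rot":[0,0,38],"jaw":100},{"dp":[0,-230,-5],"rot":[0,0,48],"jaw":100},{"dp":[0,-270,-5],"rot":[0,0,55],"jaw":100},{"dp":[0,-280,-5],"rot":[0,0,55],"jaw":100},{"dp":[0,-280,-5],"rot":[0,0,55],"jaw":100}]'; python3 plan.py; python3 chk.py blue green red; python3 - <<'E'
from h import *
V("side","s9");V("top","t9")
E
```

```text
clock: 66.53
tcp_pos: [0.5311, -0.0555, 0.2205]
eef_rot: [-180.0, 0.0, 175.5]
force: [1.1, -0.9, 0.4]
grip_width: 1.003
finger_force: 0.0
clock: 67.53
tcp_pos: [0.5092, -0.3347, 0.2235]
eef_rot: [180.0, -0.0, 120.6]
force: [-0.2, 0.4, 0.9]
grip_width: 1.003
finger_force: 0.0
t 67.53 pos [ 0.5092 -0.3347  0.2235] rot [ 1.8000e+02 -1.0000e-02  1.2058e+02] F [-0.2  0.4  0.9] grip 1.003 ff 0
blue top 181 [0.5437 0.127 ] dx -1.2 dy -2.1 yaw -4.5 [0.0186 0.0481]
blue side 109 [0.6283 0.0986] dx 85.5 dy -23.9 yaw -40.0 [0.0176 0.0493]
blue side 95 [0.5421 0.1291] dx -2.9 dy -0.2 yaw -5.1 [0.0179 0.0489]
green top 184 [0.5381 0.033 ] dx 0.2 dy -1.5 yaw -4.3 [0.0188 0.048 ]
green side 112 [0.6229 0.0099] dx 86.6 dy -18.0 yaw -34.2 [0.0183 0.0459]
green side 99 [0.5368 0.0351] dx -1.3 dy 0.5 yaw -5.5 [0.0175 0.049 ]
red top 171 [ 0.5297 -0.0614] dx -0.2 dy -1.4 yaw -5.4 [0.0178 0.0465]
red side 115 [ 0.6148 -0.08  ] dx 86.1 dy -13.4 yaw -27.8 [0.019  0.0435]
red side 98 [ 0.5277 -0.0594] dx -2.3 dy 0.5 yaw -5.7 [0.0166 0.0478]
```

View pics/t9.png

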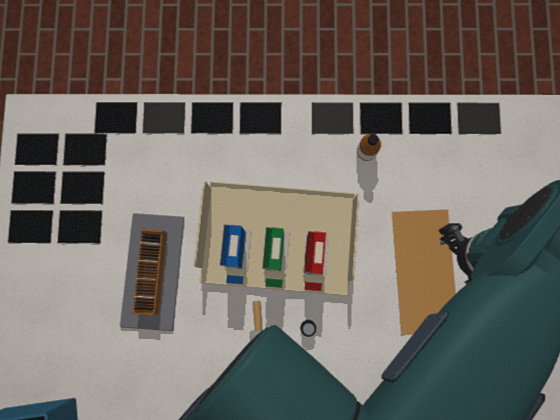

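View pics/s9.png

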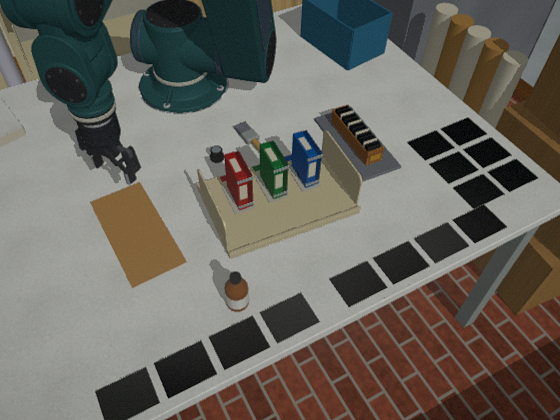

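The top view shows the boxes at (233,246), (275,249) and (316,253), each upright behind its own label. The tray is mid-pad at (149,272), the bottle is untouched at (369,147), and the sheet is empty. The arm is clear.

```bash
python3 -c "
from workcell import r
print(r.job_done())"
```

```text
the job is handed in; nothing more can be done
None
```

The job is handed in (67 s of the 149 s): by the cameras, the tray is lengthwise in the middle of the pad, each box is upright and square within about 3 mm of its place, and the bottle is untouched.

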